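# Find the key that opens the sample locker

## Task

Only one of the two keys in the stand works the sample locker's sloping lock: try them, pushing a key fully home and turning it clockwise, until one swings the red latch bar fully open. Turn that key back without bringing the latch with it, draw it out and put it in the green box; a key that will not turn goes in the white box or back in the stand, and an untried key may stay in the stand. Leave the glassware and the other things on the bench alone.

Things in the scene. Friction and masses are not known exactly. Their poses are not given: they have to be found in the camera images.
- key_blue: Steel key, 60 g, blue head. Origin on its axis under the round collar (34 mm wide, z 0 to 5 mm); z up to the head. Head 34 mm (x) x 12 mm (y, grip across it), z 5 to 47. Shank 6 mm thick, down to z -38. Bit 24 (x) x 5 (y) x 7 mm tall, centred at z -13.5. Starts upright in either slot of the stand, collar on its top, x along the slot. Half a turn makes no difference. Right or wrong varies, unseen.
- key_orange: Steel key, 60 g, orange head. Origin on its axis under the round collar (34 mm wide, z 0 to 5 mm); z up to the head. Head 34 mm (x) x 12 mm (y, grip across it), z 5 to 47. Shank 6 mm thick, down to z -38. Bit 24 (x) x 5 (y) x 7 mm tall, centred at z -28.5. Starts upright in either slot of the stand, collar on its top, x along the slot. Half a turn makes no difference. Right or wrong varies, unseen.
- stand: White fixed key stand, 70 mm (x) by 160 mm (y) by 55 mm high; origin at the centre of its underside, z up. Two slots through its top at y = -40 and +40 mm, 29 mm along x by 11 mm along y; a key stands in each.
- keyhole: Slot in the sloping panel, 30 mm (x) by 10 mm (y), panel 4 mm, clear 45 mm deep. Origin: slot centre on the outer face, 115 mm above the table. z straight out of the face (35 degrees off vertical, leaning to the robot's right, -y), x upslope, y across. The key goes in along -z, its x along the slot either way round, until its collar lies on the face (key origin at this origin).
- lockbox: Fixed grey lock box; origin on the table below the keyhole, x away from the panel's low edge. 200 mm wide (y); panel from x -74 (63 mm high) to +90 mm, flat top 178 mm high to x 150. A key fully home turns clockwise seen facing the lock (about the keyhole's -z): the right one meets its cam at 0.3 to 0.45 rad, the wrong one is stopped at 0.2 to 0.35: do not force it. Bit and slot must line up to go in or out.
- front_cam (a joint): Front cam in the lock, rad: 0 closed, 0.9 open at its stop. Only the blue key can turn it, and only when that is the right key; it follows 0.3 to 0.45 rad behind the key, takes about 0.1 N m and stays where it is left when the key turns back. The red latch bar on the panel (40 mm, upslope when closed, towards the green dot when open) shows front plus rear cam.
- rear_cam (a joint): Rear cam in the lock, rad: 0 closed, 0.9 open at its stop. Only the orange key can turn it, and only when that is the right key; it follows 0.3 to 0.45 rad behind the key, takes about 0.03 N m and stays where it is left when the key turns back. The red latch bar on the panel (40 mm, upslope when closed, towards the green dot when open) shows front plus rear cam.
- green_bin: A fixed green plastic open box, 100 x 100 mm outside, 60 mm high, 4 mm walls. Origin at the centre of its underside, z up. For the key that opened the lock.
- white_bin: A fixed white plastic open box, 100 x 100 mm outside, 60 mm high, 4 mm walls. Origin at the centre of its underside, z up. For a key that would not turn.
- bottle: Loose clear bottle with blue cap, 70 mm wide, 140 mm tall, origin under its centre; leave alone.
- amber: Loose amber bottle, 50 mm wide, 100 mm tall, origin under its centre; leave alone.
- flask: Loose conical glass flask, 84 mm wide, 125 mm tall, origin under its centre; leave alone.
- beaker: Loose glass beaker, 66 mm wide, 80 mm tall, origin under its centre; leave alone.
- dishes: Loose clear stack of dishes, 60 mm wide, 45 mm tall, origin under its centre; leave alone.
- jar: Loose glass jar with metal lid, 80 mm wide, 90 mm tall, origin under its centre; leave alone.
There are look-alikes about, which are no part of the job. Leave any yellow look-alike of the stand alone.

How it is judged (in metres and radians):
On the way:
1. the right key, fully home in the lock, has swung the latch open (its cam at 0.6 rad or more) (((value of joint front_cam above 0.6 rad and distance between key_blue and keyhole below 0.008 m) or (value of joint rear_cam above 0.6 rad and distance between key_orange and keyhole below 0.008 m))), for 0.1 s.
At the end, for the whole second after the job is handed in: The latch is open (the cam of the key that opened it at 0.6 rad or more); that key rests in the green box (origin within 55 mm of its centre lines, under 70 mm up); the other rests in the white box likewise, or upright in the stand (collar within 10 mm of its top, tilt under 0.25 rad) (((value of joint front_cam above 0.6 rad and (x of key_blue in the frame of green_bin between -0.055 and 0.055 m and y of key_blue in the frame of green_bin between -0.055 and 0.055 m and z of key_blue in the frame of green_bin between 0 and 0.07 m) and ((x of key_orange in the frame of white_bin between -0.055 and 0.055 m and y of key_orange in the frame of white_bin between -0.055 and 0.055 m and z of key_orange in the frame of white_bin between 0 and 0.07 m) or (z of key_orange in the frame of stand between 0.045 and 0.065 m and x of key_orange in the frame of stand between -0.03 and 0.03 m and y of key_orange in the frame of stand between -0.07 and 0.07 m and angle between key_orange's own z axis and vertical below 0.25 rad)) and linear speed of each of key_blue, key_orange below 0.05 m/s) or (value of joint rear_cam above 0.6 rad and (x of key_orange in the frame of green_bin between -0.055 and 0.055 m and y of key_orange in the frame of green_bin between -0.055 and 0.055 m and z of key_orange in the frame of green_bin between 0 and 0.07 m) and ((x of key_blue in the frame of white_bin between -0.055 and 0.055 m and y of key_blue in the frame of white_bin between -0.055 and 0.055 m and z of key_blue in the frame of white_bin between 0 and 0.07 m) or (z of key_blue in the frame of stand between 0.045 and 0.065 m and x of key_blue in the frame of stand between -0.03 and 0.03 m and y of key_blue in the frame of stand between -0.07 and 0.07 m and angle between key_blue's own z axis and vertical below 0.25 rad)) and linear speed of each of key_orange, key_blue below 0.05 m/s))); the robot touches nothing.
It fails at once if a bystander (bottle, amber, flask, beaker, dishes, jar) was moved more than 40 mm (distance of any of bottle, amber, flask, beaker, dishes, jar from where it was at the start of the episode above 0.04 m).
It also fails if it takes over 72 s, if anything falls off the work surface, if the arm or the gripper's body presses on something with over 40 N, if the wrist force passes 120 N, or if a joint passes its speed limit or range.

## Robot

A 6-joint arm with a two-finger parallel gripper is mounted at the origin on the work surface. World frame = base frame: x ahead of the robot, y to its left, z up, the work surface at z = 0. Lengths are in m, angles in degrees, forces in N, time in s.
With the tool pointing down it reaches from about 0.35 to 0.875 m from the base axis. Payload 4.2 kg.
Tool frame: the origin (TCP) lies on the centre line of the jaws, within the pads' length; the fingertips stand 19 mm ahead of it and the grasp point (between the pads) is the TCP; x points along the fingers, y is the direction in which the jaws open and shut, and the axes are right-handed (so a half turn about x gives the same grasp; the last joint's range is limited). The gripper opens to 87 mm and grips with 3 to 60 N. Pads are 19 mm wide; open, the fingers measure 117 mm over their backs; the gripper's body (75 mm by 190 mm) begins 51 mm behind the grasp point.
Start: joints at [-62.418, 22.042, 0.453, 0, -68.411, -14.817], TCP at [0.138, -0.61, 0.242] pointing down, gripper open.
Joint ranges: [-179.83, 179.83], [-69.29, 118.12], [-61.27, 80.66], [-181.25, 117.63], [-171.15, -9.14], [-177.46, 177.46]. Speed limits (degrees/s): [159.86, 159.86, 180, 180, 180, 180].

## Interface

Orientations are given as a 3x3 rotation matrix whose columns are the frame's x, y, z axes.
In Python, from station import * gives the robot as it stands.
- The arm moves only by the shell command python3 -m creep 'ROWS'. ROWS is JSON, a list of rows, each a list of 5 numbers: the opening, from 0 (shut) to 1 (fully open), then the shift along the world's x, y, z in mm, then the turn about the world's z in rad. In form: [[jaw, x, y, z, turn], ...]. A call has exactly 8 rows; each row is the pose to reach, as a shift and turn from the pose measured when the call began; what a row does not reach only later rows make up. A row lasts 1/10 s, in which the tool goes at most 50 mm and 8.59 degrees, less where a joint would pass 70% of its speed; a pose out of reach is approached as far as the arm can. A call with a gripper value outside its range is refused whole. The fingers move at their own pace and stop on an object; the grip force is fixed at half the most. Time passes only in rows, so rows that repeat a pose let the fingers close, or fill a call up. It gives the time, the measured TCP pose, the force and the opening at its end, in the units of the state.
- sense(): the state, without advancing time (a new reading comes with each control period).
- capture(name): name is "scene" or "top" or "wrist"; returns a dict with "image" (400x640x3 uint8, blue, green, red), "z_map" (400x640 float32, m along the optical axis (not along the pixel's ray), 0 where there is no reading), "mtx" (3x3 intrinsics, pixels), "k1" (the pictures are not rectified: a ray, as slopes to the right and down, at radius r is drawn at 1 + k1 r^2 times it, then the intrinsics apply), "eye" and "attitude" of the camera in the world. Camera axes: x right, y up, looking along -z (the intrinsics and any distortion apply to the point x, -y, -z); pixel columns grow to the right and rows downward; lengths in m; the calibration is good to about 2 mm. A picture is of the moment at which its call begins.
- finish_job(): hands the job in, once; it reports no verdict.
Trained networks look in a picture, given as the dict that the camera call returned (one of the last four; its "shot" number tells which), for a name from the list of things; names that differ only in an ending like _2 or _b are one class to them, and where a whole thing is asked for, a point or a joint stands for the part that bears it (a point fixed in the world has none). Each returns a list of dicts, best first, with "confidence" (0 to 1); they miss things now and then, are a little off and sometimes report something else, mostly with a low value. They report only what shows in the picture. A call takes as long as a camera call. They do not tell look-alikes from the thing itself.
- look_for(picture, thing): "box" ([left, top, right, bottom] in pixels, round what is visible of it).
- mark_of(picture, thing): "centre" ([column, row] in pixels: a listed point, or the origin of a listed thing).
The state is a dict: "time_s": time; "joints": joint angles; "joint_velocities": joint speeds; "effort": joint torques, N m; "tcp_pos": TCP position; "ee_rot": TCP orientation; "wrist_force": force on the tool from outside, world axes, zero at the start; "moment": the same for the moment, N m; "gripper_width": opening from 0.0 (shut) to 1.0 (fully open).
Only numpy, scipy, OpenCV 4.12 (cv2) and the standard library are available. Lean on these libraries where they do the work, as an engineer would, in place of code of your own. Each camera call takes 0.05 s, during which the arm holds its last target.

## Working session

There is one attempt and no reset: what is moved stays moved. The work goes in short steps, Python scripts to look and compute and a shell command to move; the robot and the scene stay as the last step left them, time stands still between calls to the robot, and variables do not carry over. Pictures are saved under pics/ and viewed, and the job is handed in when it is done.

```bash
mkdir -p pics; ls
cat > h.py <<'E'
from station import *
import numpy as np, cv2
def ray(p,uv):
    K=np.array(p["mtx"],float);k1=p["k1"]
    d=np.array([(uv[0]-K[0,2])/K[0,0],(uv[1]-K[1,2])/K[1,1]]);s=d.copy()
    for _ in range(20): s=d/(1+k1*(s@s))
    return np.array([s[0],-s[1],-1.0])
def w(p,uv,z=None,r=2):
    """pixel->world via depth (median patch), or plane z"""
    v=ray(p,uv);R=np.array(p["attitude"]);e=np.array(p["eye"])
    if z is not None:
        d=R@v; return e+d*(z-e[2])/d[2]
    u,vv=int(round(uv[0])),int(round(uv[1]))
    a=p["z_map"][max(vv-r,0):vv+r+1,max(u-r,0):u+r+1];a=a[a>0]
    return e+R@v*np.median(a) if len(a) else None
def px(p,X):
    R=np.array(p["attitude"]);e=np.array(p["eye"]);K=np.array(p["mtx"],float)
    c=R.T@(np.array(X)-e);s=np.array([c[0],-c[1]])/-c[2];s=s*(1+p["k1"]*(s@s))
    return np.array([K[0,0]*s[0]+K[0,2],K[1,1]*s[1]+K[1,2]])
def cloud(p):
    H,W=p["z_map"].shape;K=np.array(p["mtx"],float)
    u,v=np.meshgrid(np.arange(W),np.arange(H))
    dx=(u-K[0,2])/K[0,0];dy=(v-K[1,2])/K[1,1];sx,sy=dx.copy(),dy.copy()
    for _ in range(20):
        f=1+p["k1"]*(sx**2+sy**2);sx,sy=dx/f,dy/f
    z=p["z_map"];P=np.stack([sx*z,-sy*z,-z],-1)@np.array(p["attitude"]).T+np.array(p["eye"])
    P[z==0]=np.nan
    return P
def st():
    s=sense();print("t",s["time_s"],"tcp",np.round(s["tcp_pos"],4),"F",np.round(s["wrist_force"],1),"g",round(s["gripper_width"],3))
    return s
E
python3 - <<'E'
from h import *
s=sense();print(s["time_s"],np.round(s["ee_rot"],3),s["tcp_pos"])
for n in["scene","top"]:
    p=capture(n);cv2.imwrite(f"pics/{n}0.png",p["image"]);print(n,np.round(p["eye"],3),np.round(p["mtx"],1).tolist(),p["k1"])
    for t in["key_blue","key_orange","stand","keyhole","lockbox","green_bin","white_bin","front_cam"]:
        for d in mark_of(p,t)[:3]:
            if d["confidence"]>.2: print(t,np.round(d["centre"],1),round(d["confidence"],2),np.round(w(p,d["centre"]),3))
E
```

```text
pics
0.0 [[-0.001 -0.221  0.975]
 [ 0.002  0.975  0.221]
 [-1.     0.002 -0.   ]] [ 0.1379995  -0.60898655  0.2404441 ]
scene [ 1.28  -0.154  0.609] [[431.9, 0.0, 316.5], [0.0, 431.9, 205.3], [0.0, 0.0, 1.0]] -0.0969693421538656
key_blue [319.  206.4] 0.92 [ 0.516 -0.097  0.059]
key_orange [331.6 184.4] 0.64 [ 0.439 -0.062  0.066]
stand [322.5 216.5] 0.96 [ 0.545 -0.091  0.054]
stand [398. 180.] 0.67 [0.406 0.103 0.053]
stand [265.2 179.6] 0.58 [ 0.374 -0.22   0.043]
lockbox [455.8 241.5] 0.92 [0.668 0.157 0.076]
green_bin [229.3 257.5] 0.82 [ 0.656 -0.279  0.046]
white_bin [220.1 214.3] 0.91 [ 0.506 -0.315  0.039]Traceback (most recent call last):
  File "<stdin>", line 6, in <module>
ValueError: it knows: amber, beaker, bottle, dishes, flask, green_bin, jar, key_blue, key_orange, keyhole, lockbox, stand, white_bin
```

Run:
```python
from h import *
p=capture("top");cv2.imwrite("pics/top0.png",p["image"]);print(np.round(p["eye"],3),np.round(p["mtx"],1).tolist())
for t in["key_blue","key_orange","stand","keyhole","lockbox","green_bin","white_bin"]:
        for d in mark_of(p,t)[:3]:
            if d["confidence"]>.2: print(t,np.round(d["centre"],1),round(d["confidence"],2),np.round(w(p,d["centre"]),3))
P=cloud(p);np.save("topcloud.npy",P)
```

```text
[ 0.408 -0.114  0.952] [[396.1, 0.0, 319.8], [0.0, 396.1, 197.4], [0.0, 0.0, 1.0]]
key_blue [413.  232.6] 0.66 [ 0.456 -0.336  0.005]
key_blue [305.7 209.4] 0.49 [ 0.504 -0.083  0.099]
key_orange [298.1 244.5] 0.7 [ 0.428 -0.067  0.101]
stand [367.1 303.8] 0.96 [ 0.298 -0.216  0.056]
stand [306.3 228.6] 0.83 [ 0.465 -0.083  0.054]
stand [216.4 286.4] 0.69 [0.338 0.118 0.055]
lockbox [191.2 187.4] 0.81 [0.556 0.17  0.091]
green_bin [391.6 170.7] 0.63 [ 0.607 -0.29   0.004]
white_bin [412.5 230.2] 0.6 [ 0.462 -0.335  0.004]
```

View pics/scene0.png

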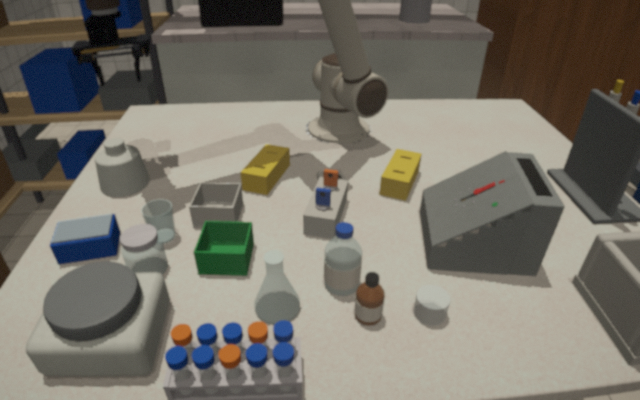

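View pics/top0.png

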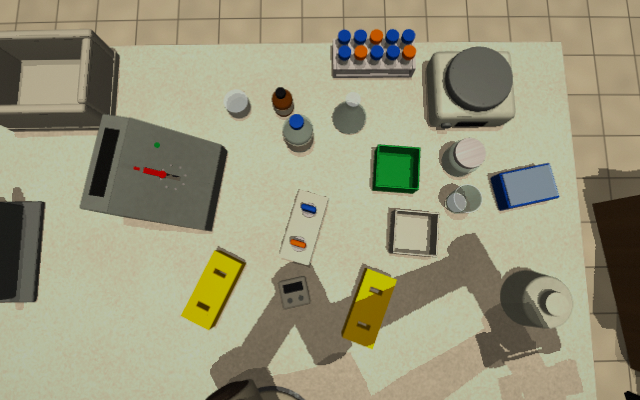

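Run:
```python
from h import *
t=cv2.imread("pics/top0.png");s=cv2.imread("pics/scene0.png")
a=cv2.resize(t[100:240,70:230],None,fx=4,fy=4,interpolation=cv2.INTER_CUBIC)
cv2.imwrite("pics/cropA.png",a)
b=cv2.resize(t[180:275,270:340],None,fx=5,fy=5,interpolation=cv2.INTER_CUBIC)
c=cv2.resize(s[150:240,420:550],None,fx=3.6,fy=3.6,interpolation=cv2.INTER_CUBIC)
H=max(b.shape[0],c.shape[0]);b=cv2.copyMakeBorder(b,0,H-b.shape[0],0,0,0);c=cv2.copyMakeBorder(c,0,H-c.shape[0],0,0,0)
b=b[:, :330]
cv2.imwrite("pics/cropB.png",np.hstack([b,c[:,:468]]))
P=np.load("topcloud.npy")
# lock panel fit
m=P[120:222,112:215].reshape(-1,3);m=m[(m[:,2]>.06)&(m[:,2]<.172)]
for _ in range(8):
    c0=m.mean(0);n=np.linalg.svd(m-c0,full_matrices=False)[2][2];n*=np.sign(n[2])
    d=(m-c0)@n;m=m[abs(d)<max(.003,1.0*d.std())]
print("panel n",n,c0,len(m),d.std(),"tilt",np.degrees(np.arccos(n[2])),"heading",np.degrees(np.arctan2(n[1],n[0])))
# stand top
S=P[185:270,270:335].reshape(-1,3);k=(S[:,2]>.048)&(S[:,2]<.062);Q=S[k]
r=cv2.minAreaRect((Q[:,:2]*1000).astype(np.float32));print("stand",r,Q[:,2].mean())
for nm,(u0,u1,v0,v1) in {"blue":(295,322,198,220),"orange":(285,312,232,255)}.items():
    S=P[v0:v1,u0:u1].reshape(-1,3);Q=S[(S[:,2]>.085)]
    print(nm,len(Q),np.median(Q,0),cv2.minAreaRect((Q[:,:2]*1000).astype(np.float32)))
for nm,(u0,u1,v0,v1) in {"green":(368,425,140,198),"white":(383,442,203,262)}.items():
    S=P[v0:v1,u0:u1].reshape(-1,3);Q=S[(S[:,2]>.053)&(S[:,2]<.066)]
    print(nm,len(Q),cv2.minAreaRect((Q[:,:2]*1000).astype(np.float32)),Q[:,2].mean())
```

```text
panel n [-0.09703184 -0.56081895  0.82223289] [0.57692871 0.21289335 0.12183426] 7573 0.0013332495618558324 tilt 34.69105634498841 heading -99.81602906620991
stand ((469.81005859375, -75.87031555175781), (70.23484802246094, 160.17840576171875), 72.81564331054688) 0.0553049781940987
blue 91 [ 0.50659139 -0.08814147  0.10082295] ((507.9523620605469, -87.96349334716797), (32.89704895019531, 12.608390808105469), 73.02113342285156)
orange 88 [ 0.43156545 -0.06427059  0.10094061] ((431.7029724121094, -64.51093292236328), (33.390228271484375, 12.007478713989258), 73.64347839355469)
green 364 ((605.892333984375, -293.6793212890625), (100.59349822998047, 101.02458190917969), 85.02496337890625) 0.058725971230631044
white 359 ((453.529296875, -328.800048828125), (100.68717956542969, 100.255859375), 84.4715576171875) 0.05899763898213276
```

View pics/cropA.png

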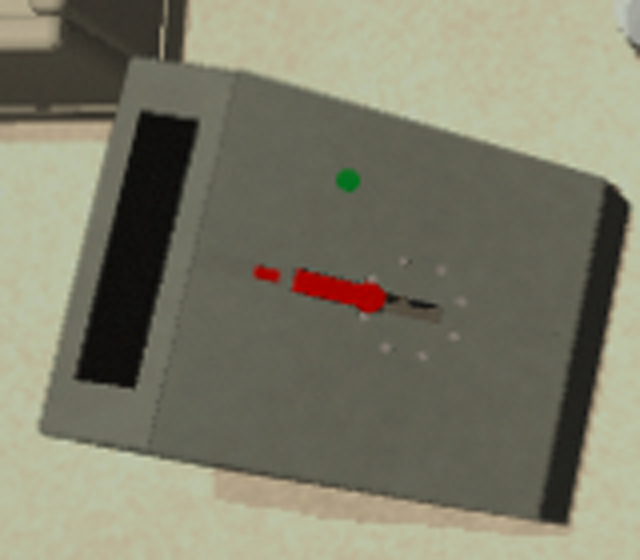

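View pics/cropB.png

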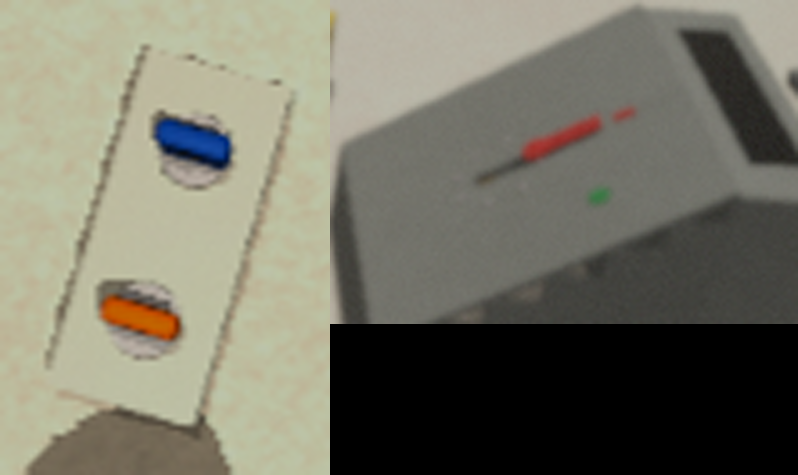

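```bash
python3 -m creep '[[1,370,520,0,1.05],[0.6,370,520,0,1.05],[0.6,370,520,0,1.05],[0.6,370,520,0,1.05],[0.6,370,520,0,1.05],[0.6,370,520,0,1.05],[0.6,370,520,0,1.05],[0.6,370,520,0,1.05]]'
python3 - <<'E'
from h import *
p=capture("top");K=cloud(p)
for uv in [(172.9,176.6),(172,176),(175,177)]: print(np.round(w(p,uv),4),np.round(w(p,uv,.115),4))
E
```

```text
time_s: 1.6
tcp_pos: [0.3709, -0.2819, 0.2421]
ee_rot: [[0.001, -0.957, 0.291], [-0.001, 0.291, 0.957], [-1.0, -0.001, -0.0]]
wrist_force: [1.1, -0.4, 0.7]
gripper_width: 0.607
[0.5989 0.2458 0.002 ] [0.5763 0.203  0.115 ]
[0.6003 0.2477 0.003 ] [0.5776 0.205  0.115 ]
[0.5979 0.2407 0.0016] [0.5753 0.1984 0.115 ]
```

```bash
python3 -m creep '[[0.6,137,194,-92,0],[0.6,137,194,-92,0],[0.6,137,194,-92,0],[0.6,137,194,-92,0],[0.6,137,194,-92,0],[0.6,137,194,-92,0],[0.6,137,194,-92,0],[0.6,137,194,-92,0]]'
python3 - <<'E'
from h import *
p=capture("wrist");cv2.imwrite("pics/w1.png",p["image"]);print(np.round(p["eye"],3),np.round(p["attitude"],2).tolist())
for t in["key_blue","key_orange"]:
  for d in mark_of(p,t)[:2]: print(t,d)
E
```

```text
time_s: 2.45
tcp_pos: [0.5112, -0.0843, 0.1504]
ee_rot: [[0.004, -0.958, 0.287], [0.0, 0.287, 0.958], [-1.0, -0.003, 0.001]]
wrist_force: [-0.2, 1.2, -0.1]
gripper_width: 0.6
[ 0.489 -0.155  0.293] [[-0.96, -0.27, -0.08], [0.29, -0.92, -0.26], [-0.0, -0.27, 0.96]]
key_blue {'centre': [324.6, 199.5], 'confidence': 0.59}
key_orange {'centre': [415.8, 204.3], 'confidence': 0.88}
```

View pics/w1.png

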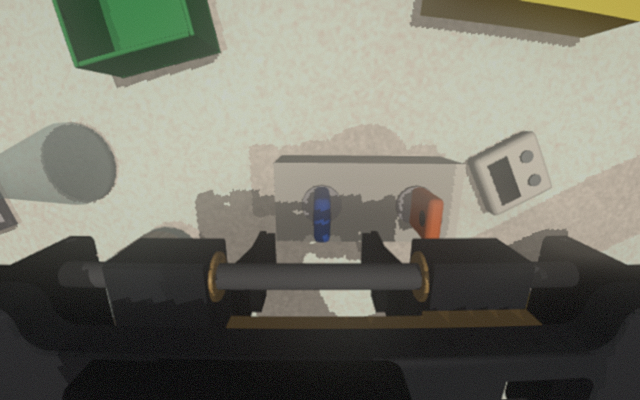

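```bash
python3 -m creep '[[0.6,-3,-4,-30,0],[0.6,-3,-4,-62,0],[0.6,-3,-4,-62,0],[0,-3,-4,-62,0],[0,-3,-4,-62,0],[0,-3,-4,-62,0],[0,-3,-4,-62,0],[0,-3,-4,-62,0]]'
```

```text
time_s: 3.4
tcp_pos: [0.5085, -0.0888, 0.0897]
ee_rot: [[0.006, -0.957, 0.289], [0.001, 0.289, 0.957], [-1.0, -0.006, 0.002]]
wrist_force: [-0.0, -0.1, 0.1]
gripper_width: 0.23
```

```bash
python3 -m creep '[[0,0,0,0,0],[0,0,0,0,0],[0,0,0,7,0],[0,0,0,14,0],[0,0,0,14,0],[0,-2.9,-9.5,13,0],[0,-5,-16.6,12,0],[0,-5,-16.6,12,0]]'
python3 - <<'E'
from h import *
s=st();print(np.round(s["moment"],2))
p=capture("scene");c=p["image"];b=[int(x) for x in px(p,s["tcp_pos"])];print(b)
cv2.imwrite("pics/s1.png",cv2.resize(c[b[1]-70:b[1]+70,b[0]-80:b[0]+80],None,fx=4,fy=4,interpolation=cv2.INTER_CUBIC))
E
```

```text
time_s: 4.2
tcp_pos: [0.505, -0.1048, 0.1029]
ee_rot: [[0.011, -0.957, 0.289], [0.002, 0.289, 0.957], [-1.0, -0.01, 0.005]]
wrist_force: [0.6, 6.1, 5.0]
gripper_width: 0.136
t 4.2 tcp [ 0.505  -0.1048  0.1029] F [0.6 6.1 5. ] g 0.136
[2.05 0.1  0.09]
[315, 187]
```

View pics/s1.png

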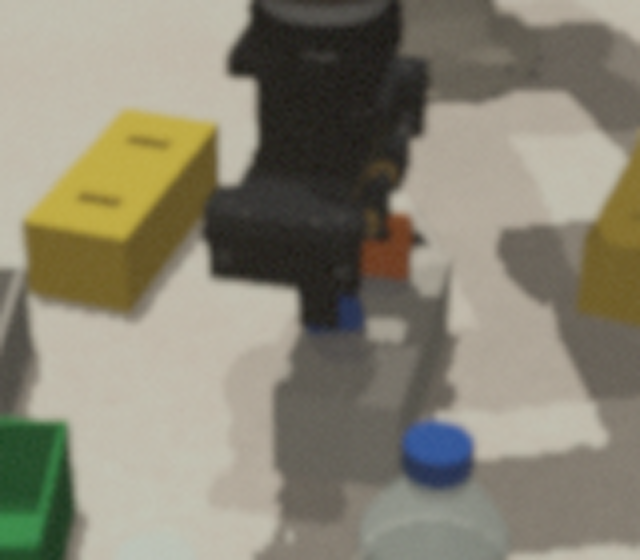

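```bash
python3 -m creep '[[0,-1.5,-5,-2,0],[0,-3,-10,-5,0],[0,-5,-16,-8,0],[0,-5,-16,-8,0],[0,-5,-16,-8,0],[0,-16,-34,25,0],[0,-28,-50,60,0],[0,-28,-50,100,0]]'
python3 - <<'E'
from h import *
s=st();print(np.round(s["moment"],2))
p=capture("scene");c=p["image"];b=[int(x) for x in px(p,s["tcp_pos"])];print(b)
cv2.imwrite("pics/s2.png",cv2.resize(c[max(b[1]-70,0):b[1]+70,b[0]-80:b[0]+80],None,fx=4,fy=4,interpolation=cv2.INTER_CUBIC))
E
```

```text
time_s: 5.05
tcp_pos: [0.4744, -0.156, 0.2029]
ee_rot: [[0.006, -0.957, 0.291], [0.003, 0.291, 0.957], [-1.0, -0.005, 0.004]]
wrist_force: [0.8, 0.2, -0.3]
gripper_width: 0.136
t 5.05 tcp [ 0.4744 -0.156   0.2029] F [ 0.8  0.2 -0.3] g 0.136
[ 0.05  0.01 -0.04]
[289, 139]
```

View pics/s2.png

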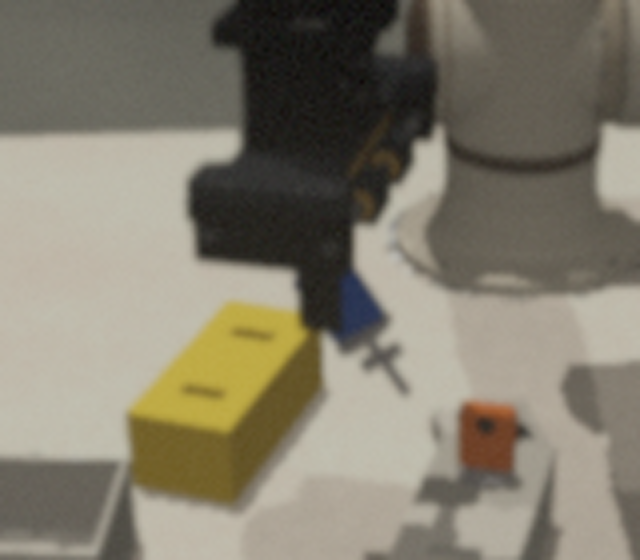

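Run:
```python
from h import *
s=sense();p=capture("scene");c=p["image"];
T=np.array(s["tcp_pos"]);R=np.array(s["ee_rot"])
n=R[:,1];e=np.array(p["eye"]);A=np.array(p["attitude"])
def pl(uv):
    d=A@ray(p,uv);return e+d*((T-e)@n)/(d@n)
f=lambda x,y:((x+.5)/4-.5+209,(y+.5)/4-.5+69)
a,b=pl(f(371,341)),pl(f(408,393));d=b-a;h=np.array([.29,.957,0])
print(a,b,np.linalg.norm(d),"tilt",np.degrees(np.arctan2(d@h,-d[2])))
# bit ends and tip coordinates rel TCP
for nm,q in {"tip":(408,393),"bitL":(364,359),"bitR":(400,341)}.items():
    P=pl(f(*q))-T;print(nm,"h",1000*(P@h),"z",1000*P[2])
b2=px(p,T).astype(int)
cv2.imwrite("pics/s3.png",cv2.resize(c[b2[1]+5:b2[1]+45,b2[0]-15:b2[0]+45],None,fx=12,fy=12,interpolation=cv2.INTER_CUBIC));print(b2)
```

```text
[ 0.48750703 -0.13290572  0.17502656] [ 0.49384242 -0.11397052  0.14690048] 0.0344928258082851 tilt 35.35949369458372
tip h 45.01027476240908 z -64.12656209887035
bitL h 21.18266639008049 z -47.0853873999556
bitR h 40.5909146844787 z -33.97729944459138
[289 136]
```

View pics/s3.png

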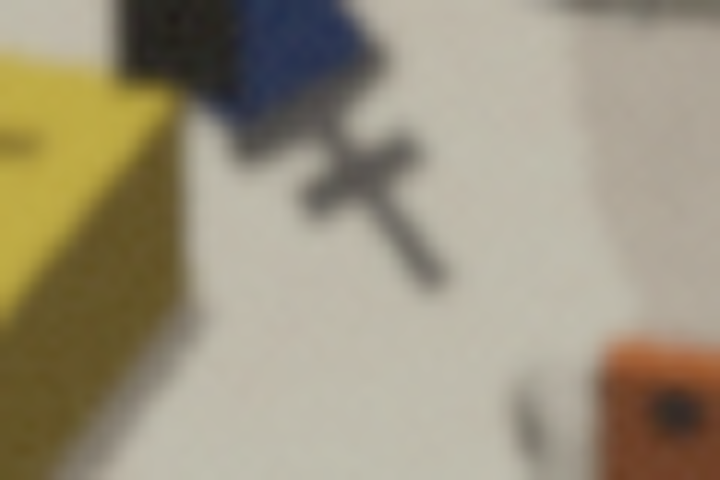

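```bash
python3 -m creep '[[0,40,100,15,0.06],[0,95,298,12,0.12],[0,95,298,12,0.124],[0,95,298,12,0.124],[0,95,298,12,0.124],[0,95,298,12,0.124],[0,95,298,12,0.124],[0,95,298,12,0.124]]'
python3 - <<'E'
from h import *
s=st()
p=capture("wrist");cv2.imwrite("pics/w2.png",p["image"])
print([ (np.round(d["centre"],1),d["confidence"],w(p,d["centre"],.115)) for d in mark_of(p,"keyhole")[:2]])
p=capture("top");cv2.imwrite("pics/t2.png",p["image"])
print([ (np.round(d["centre"],1),d["confidence"],w(p,d["centre"],.115)) for d in mark_of(p,"keyhole")[:2]])
p=capture("scene");cv2.imwrite("pics/s4.png",p["image"][100:280,380:600].repeat(3,0).repeat(3,1))
print([ (np.round(d["centre"],1),d["confidence"],w(p,d["centre"],.115)) for d in mark_of(p,"keyhole")[:2]])
E
```

```text
time_s: 5.95
tcp_pos: [0.5749, 0.1437, 0.2192]
ee_rot: [[0.021, -0.986, 0.165], [0.003, 0.165, 0.986], [-1.0, -0.02, 0.006]]
wrist_force: [-1.1, 0.2, -1.2]
gripper_width: 0.136
t 5.95 tcp [0.5749 0.1437 0.2192] F [-1.1  0.2 -1.2] g 0.136
[]
[]
[]
```

View pics/w2.png

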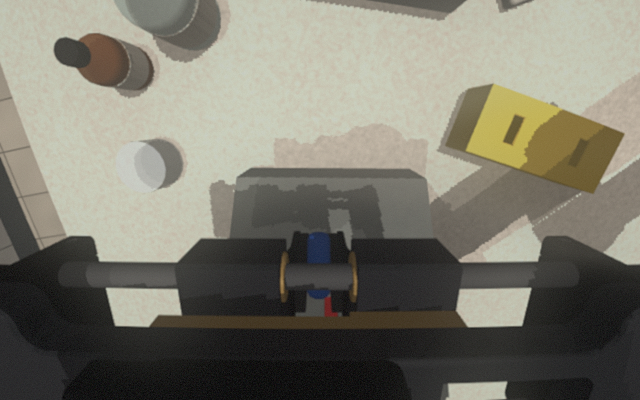

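View pics/s4.png

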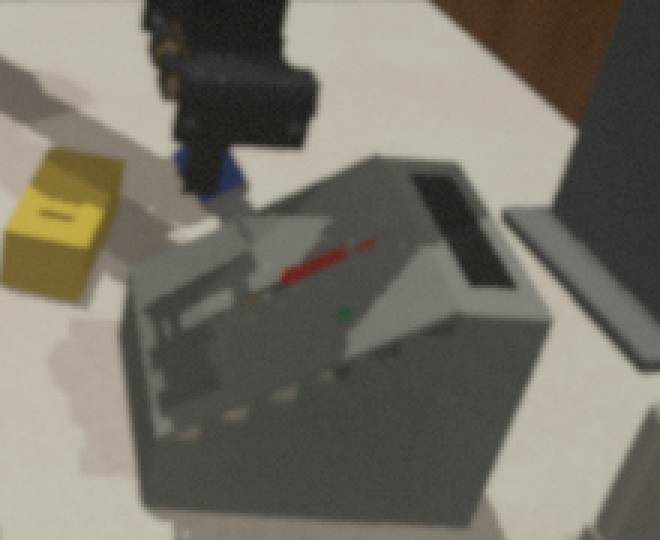

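```bash
python3 - <<'E'
from h import *
P=np.load("topcloud.npy")
S=P[105:240,75:232].reshape(-1,3);Q=S[(S[:,2]>.058)&(S[:,2]<.19)&(S[:,1]>.08)]
# keep largest component via grid? use hull of mask
mask=(P[...,2]>.058)&(P[...,2]<.19);mask[:, :75]=0;mask[:,235:]=0;mask[:105]=0;mask[242:]=0
nl,lab,stt,_=cv2.connectedComponentsWithStats(mask.astype(np.uint8))
i=1+np.argmax(stt[1:,4]);Q=P[lab==i]
r=cv2.minAreaRect((Q[:,:2]*1000).astype(np.float32));print(r,len(Q))
c=np.array(r[0]);a=np.radians(80.3);u=np.array([np.cos(a),np.sin(a)]);print("keyhole est",c-38*u)
# slot rays: project dots from scene image
E
python3 - <<'E'
import cv2
s=cv2.imread("pics/scene0.png")
cv2.imwrite("pics/c5.png",cv2.resize(s[170:215,450:510],None,fx=12,fy=12,interpolation=cv2.INTER_CUBIC))
t=cv2.imread("pics/top0.png")
cv2.imwrite("pics/c6.png",cv2.resize(t[155:200,140:200],None,fx=12,fy=12,interpolation=cv2.INTER_CUBIC))
E
```

```text
((617.7897338867188, 299.8316650390625), (355.9604187011719, 250.81468200683594), 80.09262084960938) 12332
keyhole est [611.38713746 262.37493321]
```

View pics/c5.png

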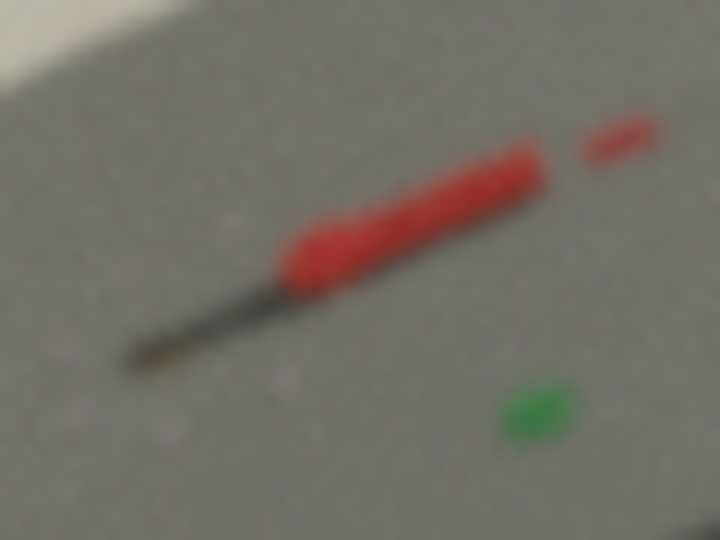

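View pics/c6.png

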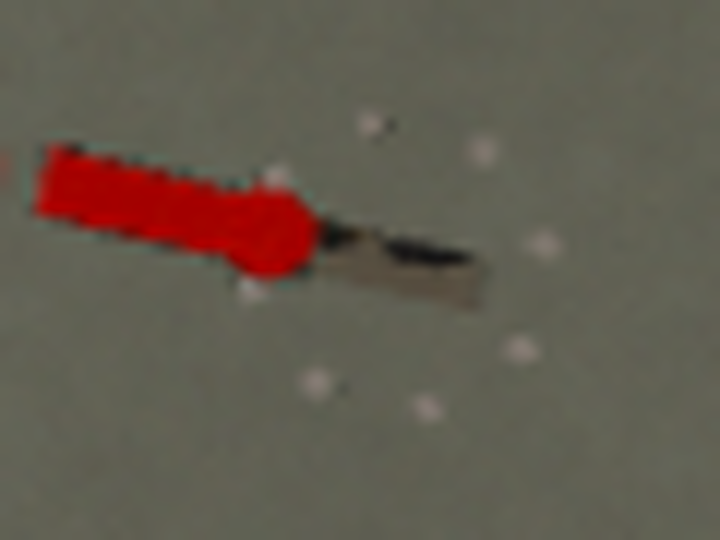

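Run:
```python
from h import *
P=np.load("topcloud.npy")
n=np.array([-.0970,-.5608,.8222]);c0=np.array([.57693,.21289,.12183])
d=abs((P-c0)@n)<.004
d[:, :75]=0;d[:,235:]=0;d[:105]=0;d[242:]=0
nl,lab,stt,_=cv2.connectedComponentsWithStats(d.astype(np.uint8))
i=1+np.argmax(stt[1:,4]);Q=P[lab==i]
u=np.array([-n[0],-n[1]]);u/=np.linalg.norm(u);v=np.array([-u[1],u[0]])
for hd in (79.5,80.2,81):
    a=np.radians(hd);u=np.array([np.cos(a),np.sin(a)]);v=np.array([-u[1],u[0]])
    a1=Q[:,:2]@u*1000;b1=Q[:,:2]@v*1000
    ea=np.percentile(a1,[.3,99.7]);eb=np.percentile(b1,[.3,99.7]);print(hd,np.ptp(ea),np.ptp(eb),"ctr",(eb.mean()*v+(ea[0]+74)*u),((ea[1]-90)*u+eb.mean()*v))
r=cv2.minAreaRect((Q[:,:2]*1000).astype(np.float32));print(r)
for nm in("top","scene"):
    p=capture(nm)
    K=np.array([.5763,.203,.115]);a=np.radians(80.2);x=np.array([np.cos(a)*.819,np.sin(a)*.819,.574])
    for t in(-.015,0,.015): print(nm,t,px(p,K+x*t))
```

```text
79.5 170.6124311638836 199.65125474091673 ctr [575.53678828 202.16444906] [576.74180815 208.66615445]
80.2 170.2740473284865 199.4987666401018 ctr [575.77428912 202.2490554 ] [576.84219158 208.43155119]
81 170.6374751270712 199.86589879170566 ctr [576.02856262 201.92422773] [577.06689249 208.47998452]
((578.1738891601562, 214.3252716064453), (174.43362426757812, 201.34609985351562), 80.32788848876953)
top -0.015 [179.81019818 178.2195996 ]
top 0 [172.8847883 176.5779394]
top 0.015 [165.83148134 174.9057327 ]
scene -0.015 [459.80620735 200.24394691]
scene 0 [466.59601273 197.2218615 ]
scene 0.015 [473.4539954  194.16555889]
```

```bash
python3 -m creep '[[0,-7,11,-35,0],[0,-7,11,-35,0],[0,-7,11,-35,0],[0,-7,11,-35,0],[0,-7,11,-35,0],[0,-7,11,-35,0],[0,-7,11,-35,0],[0,-7,11,-35,0]]'
python3 - <<'E'
from h import *
s=st();print(np.round(s["ee_rot"],3).tolist())
p=capture("scene");cv2.imwrite("pics/s5.png",cv2.resize(p["image"][130:220,420:520],None,fx=7,fy=6.6,interpolation=cv2.INTER_CUBIC))
E
```

```text
time_s: 7.15
tcp_pos: [0.5679, 0.1518, 0.1862]
ee_rot: [[0.023, -0.985, 0.169], [0.003, 0.169, 0.986], [-1.0, -0.022, 0.007]]
wrist_force: [0.1, 0.3, -0.9]
gripper_width: 0.138
t 7.15 tcp [0.5679 0.1518 0.1862] F [ 0.1  0.3 -0.9] g 0.138
[[0.023, -0.985, 0.169], [0.003, 0.169, 0.986], [-1.0, -0.022, 0.007]]
```

View pics/s5.png

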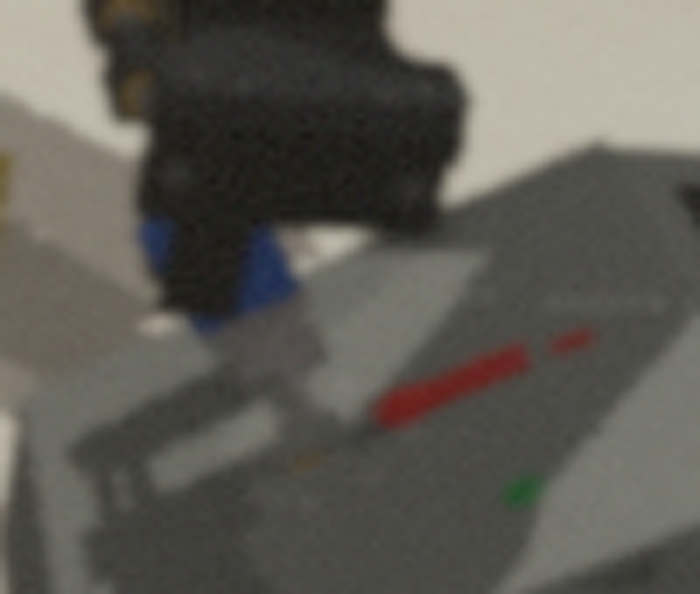

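```bash
python3 -m creep '[[0,0,4,0,0],[0,0.3,7,-6,0],[0,0.6,10,-11,0],[0,1,14.5,-18,0],[0,1,14.5,-18,0],[0,1,14.5,-18,0],[0,1,14.5,-18,0],[0,1,14.5,-18,0]]'
python3 - <<'E'
from h import *
s=st();print(np.round(s["ee_rot"],3).tolist())
p=capture("scene");cv2.imwrite("pics/s6.png",cv2.resize(p["image"][130:220,420:520],None,fx=7,fy=6.6,interpolation=cv2.INTER_CUBIC))
E
```

```text
time_s: 8.0
tcp_pos: [0.569, 0.1663, 0.1683]
ee_rot: [[0.024, -0.985, 0.169], [0.004, 0.169, 0.986], [-1.0, -0.023, 0.008]]
wrist_force: [0.4, -0.1, -0.4]
gripper_width: 0.133
t 8.0 tcp [0.569  0.1663 0.1683] F [ 0.4 -0.1 -0.4] g 0.133
[[0.024, -0.985, 0.169], [0.004, 0.169, 0.986], [-1.0, -0.023, 0.008]]
```

View pics/s6.png

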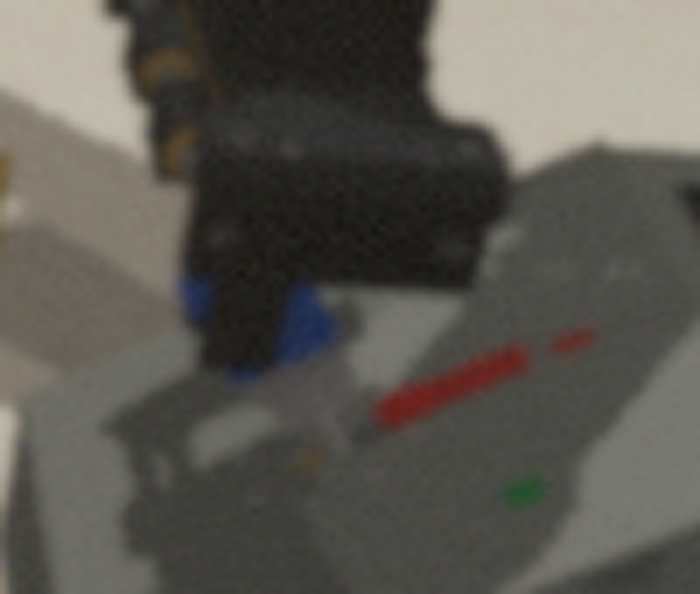

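```bash
python3 -m creep '[[0,0.5,3,-4,0],[0,1,6,-8.5,0],[0,1.5,9,-13,0],[0,2,12,-17,0],[0,2.5,15,-21.5,0],[0,3,17,-24.5,0],[0,3,17,-24.5,0],[0,3,17,-24.5,0]]'
python3 - <<'E'
from h import *
s=st();print(np.round(s["ee_rot"],3).tolist())
p=capture("scene");cv2.imwrite("pics/s7.png",cv2.resize(p["image"][130:220,420:520],None,fx=7,fy=6.6,interpolation=cv2.INTER_CUBIC))
E
```

```text
time_s: 8.85
tcp_pos: [0.5719, 0.1834, 0.1437]
ee_rot: [[0.024, -0.985, 0.169], [0.004, 0.169, 0.986], [-1.0, -0.023, 0.008]]
wrist_force: [0.4, -0.3, -1.1]
gripper_width: 0.136
t 8.85 tcp [0.5719 0.1834 0.1437] F [ 0.4 -0.3 -1.1] g 0.136
[[0.024, -0.985, 0.169], [0.004, 0.169, 0.986], [-1.0, -0.023, 0.008]]
```

View pics/s7.png

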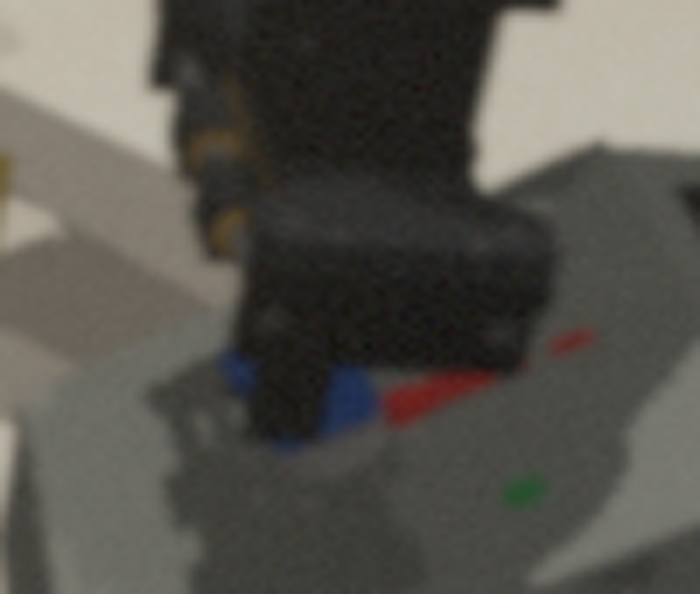

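```bash
python3 -m creep '[[0,0.2,1,-1.5,0],[0,0.4,2,-3,0],[0,0.5,2.7,-4,0],[0,0.5,2.7,-4,0],[0,0.5,2.7,-4,0],[0,0.5,2.7,-4,0],[0,0.5,2.7,-4,0],[0,0.5,2.7,-4,0]]'
python3 - <<'E'
from h import *
s=st();print(np.round(s["moment"],2))
E
```

```text
time_s: 9.7
tcp_pos: [0.5723, 0.1838, 0.1434]
ee_rot: [[0.024, -0.985, 0.169], [0.0, 0.169, 0.986], [-1.0, -0.024, 0.004]]
wrist_force: [-4.9, -7.3, 15.6]
gripper_width: 0.135
t 9.7 tcp [0.5723 0.1838 0.1434] F [-4.9 -7.3 15.6] g 0.135
[-1.81  1.85  0.18]
```

```bash
python3 -m creep '[[0.17,0,0,0,0],[0.17,0,0,0,-0.08],[0.17,0,0,0,-0.16],[0.17,0,0,0,-0.24],[0.17,0,0,0,-0.32],[0.17,0,0,0,-0.4],[0.17,0,0,0,-0.45],[0.17,0,0,0,-0.45]]'
python3 - <<'E'
from h import *
s=st();print(np.round(s["moment"],2))
p=capture("top");cv2.imwrite("pics/t8.png",cv2.resize(p["image"][140:210,130:220],None,fx=7,fy=7,interpolation=cv2.INTER_CUBIC))
p=capture("scene");cv2.imwrite("pics/s8.png",cv2.resize(p["image"][130:220,420:520],None,fx=7,fy=6.6,interpolation=cv2.INTER_CUBIC))
E
```

```text
time_s: 10.5
tcp_pos: [0.5714, 0.1836, 0.1446]
ee_rot: [[0.02, -0.814, 0.58], [-0.011, 0.58, 0.815], [-1.0, -0.023, 0.003]]
wrist_force: [-4.7, -0.6, 8.1]
gripper_width: 0.177
t 10.5 tcp [0.5714 0.1836 0.1446] F [-4.7 -0.6  8.1] g 0.177
[0.11 1.86 0.29]
```

View pics/t8.png

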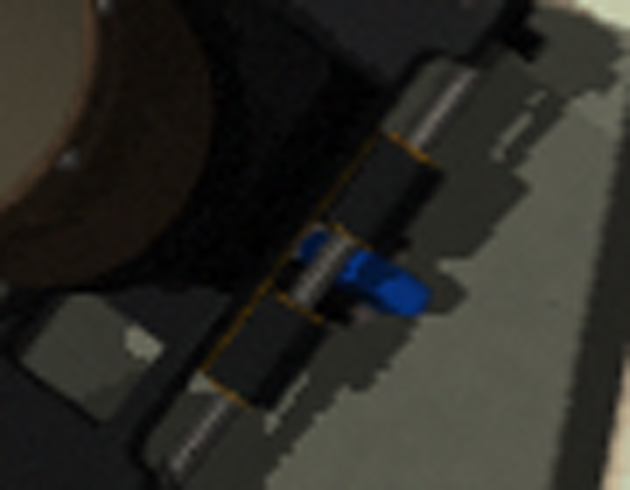

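View pics/s8.png

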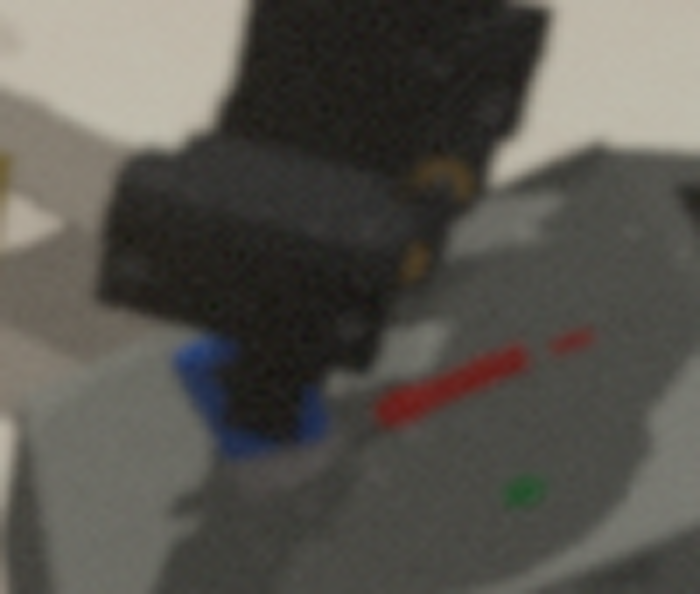

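```bash
cat > ang.py <<'E'
from h import *
def blue(name="top",hue=(100,130)):
    p=capture(name);h=cv2.cvtColor(p["image"],cv2.COLOR_BGR2HSV)
    m=((h[...,0]>=hue[0])&(h[...,0]<=hue[1])&(h[...,1]>120)&(h[...,2]>50)).astype(np.uint8)
    s=sense();c=px(p,s["tcp_pos"]);mm=np.zeros_like(m);u,v=int(c[0]),int(c[1]);mm[v-22:v+22,u-22:u+22]=m[v-22:v+22,u-22:u+22]
    y,x=np.nonzero(mm);pts=np.stack([x,y],1).astype(np.float32)
    return p,pts,cv2.minAreaRect(pts) if len(pts)>4 else None
E
python3 -m creep '[[0.17,0,0,0,-0.04],[0.17,0,0,0,-0.08],[0.17,0,0,0,-0.12],[0.17,0,0,0,-0.15],[0.17,0,0,0,-0.15],[0.17,0,0,0,-0.15],[0.17,0,0,0,-0.15],[0.17,0,0,0,-0.15]]'
python3 - <<'E'
from ang import *
s=st();print(np.round(s["moment"],2))
p,pts,r=blue();print(len(pts),r)
cv2.imwrite("pics/t9.png",cv2.resize(p["image"][140:210,130:220],None,fx=7,fy=7,interpolation=cv2.INTER_CUBIC))
E
```

```text
time_s: 11.4
tcp_pos: [0.5692, 0.1837, 0.1454]
ee_rot: [[0.014, -0.721, 0.693], [-0.015, 0.693, 0.721], [-1.0, -0.021, -0.001]]
wrist_force: [-7.5, 1.9, 8.1]
gripper_width: 0.176
t 11.4 tcp [0.5692 0.1837 0.1454] F [-7.5  1.9  8.1] g 0.176
[0.78 2.89 0.55]
63 ((180.9000244140625, 181.20001220703125), (18.782970428466797, 5.81377649307251), 26.56505012512207)
```

View pics/t9.png

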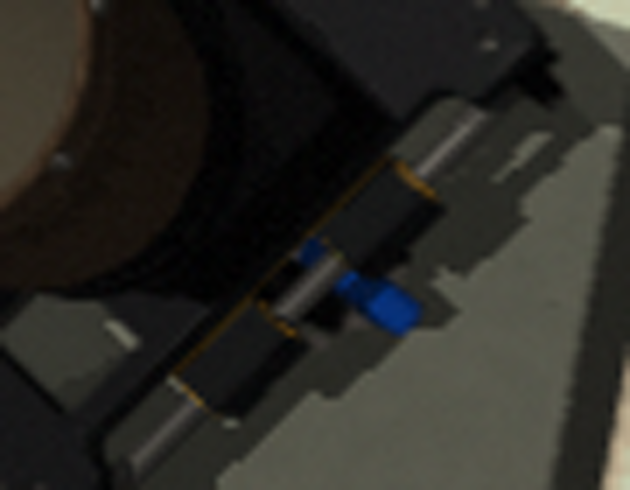

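```bash
python3 -m creep '[[0.21,2,0,-1.5,-0.02],[0.21,2,0,-1.5,-0.06],[0.21,2,0,-1.5,-0.1],[0.21,2,0,-1.5,-0.14],[0.21,2,0,-1.5,-0.18],[0.21,2,0,-1.5,-0.2],[0.21,2,0,-1.5,-0.2],[0.21,2,0,-1.5,-0.2]]'
python3 - <<'E'
from ang import *
s=st();print(np.round(s["moment"],2))
p,pts,r=blue();print(len(pts),r)
cv2.imwrite("pics/t10.png",cv2.resize(p["image"][140:210,130:220],None,fx=7,fy=7,interpolation=cv2.INTER_CUBIC))
p=capture("scene");cv2.imwrite("pics/s10.png",cv2.resize(p["image"][130:220,420:520],None,fx=7,fy=6.6,interpolation=cv2.INTER_CUBIC))
E
```

```text
time_s: 12.25
tcp_pos: [0.5695, 0.1834, 0.1449]
ee_rot: [[0.008, -0.571, 0.821], [-0.019, 0.821, 0.571], [-1.0, -0.02, -0.005]]
wrist_force: [-6.1, 0.0, 7.2]
gripper_width: 0.21
t 12.25 tcp [0.5695 0.1834 0.1449] F [-6.1  0.   7.2] g 0.21
[0.28 2.42 0.54]
46 ((181.99998474121094, 181.00001525878906), (16.970561981201172, 5.656853675842285), 45.0)
```

View pics/t10.png

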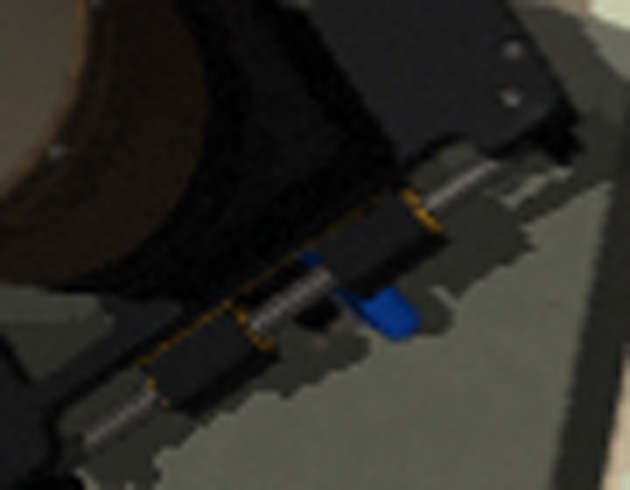

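View pics/s10.png

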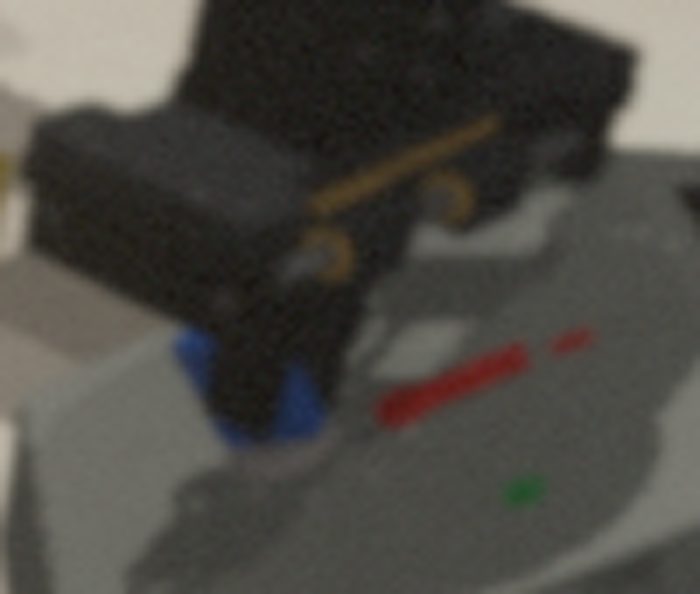

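```bash
cat > fit.py <<'E'
from ang import *
K=np.array([.5763,.203,.115]);a=np.radians(80.2);t=np.radians(35)
X=np.array([np.cos(a)*np.cos(t),np.sin(a)*np.cos(t),np.sin(t)]);N=np.array([-np.cos(a)*np.sin(t),-np.sin(a)*np.sin(t),np.cos(t)]);Y=np.cross(N,X)
def fit(hue=(100,130),off=0):
    for name in("scene","top"):
        p,pts,r=blue(name,hue)
        best=[]
        for th in np.arange(-.2,1.6,.1):
            x=np.cos(th)*X-np.sin(th)*Y;y=np.cross(N,x)   # clockwise seen from outside = about -N
            C=[px(p,K+N*(z+off)+x*sx*.017+y*sy*.006) for sx in(-1,1) for sy in(-1,1) for z in(.005,.047)]
            h=cv2.convexHull(np.array(C,np.float32))
            ins=np.mean([cv2.pointPolygonTest(h,(float(q[0]),float(q[1])),False)>=0 for q in pts])
            dmax=max(-cv2.pointPolygonTest(h,(float(q[0]),float(q[1])),True) for q in pts)
            ext=[pts[:,0].min(),pts[:,0].max(),pts[:,1].min(),pts[:,1].max()];hh=h[:,0]
            hex_=[hh[:,0].min(),hh[:,0].max(),hh[:,1].min(),hh[:,1].max()]
            best.append((round(th,1),round(ins,2),round(float(dmax),1),np.round(np.array(hex_)-ext,1).tolist()))
        print(name,len(pts));[print(b) for b in best]
E
python3 -c "
from fit import *
fit()"
```

```text
scene 57
(np.float64(-0.2), np.float64(0.74), 3.5, [2.700000047683716, 9.0, -5.300000190734863, 6.199999809265137])
(np.float64(-0.1), np.float64(0.75), 3.1, [2.700000047683716, 9.0, -5.0, 5.900000095367432])
(np.float64(0.0), np.float64(0.75), 2.9, [2.9000000953674316, 9.0, -4.699999809265137, 5.599999904632568])
(np.float64(0.1), np.float64(0.74), 3.1, [3.0999999046325684, 8.800000190734863, -4.400000095367432, 5.199999809265137])
(np.float64(0.2), np.float64(0.74), 3.3, [3.0999999046325684, 8.600000381469727, -4.0, 4.800000190734863])
(np.float64(0.3), np.float64(0.74), 3.3, [2.9000000953674316, 8.800000190734863, -3.5999999046325684, 4.300000190734863])
(np.float64(0.4), np.float64(0.74), 3.3, [2.700000047683716, 9.0, -3.0999999046325684, 3.799999952316284])
(np.float64(0.5), np.float64(0.75), 3.1, [2.700000047683716, 9.0, -2.5999999046325684, 3.299999952316284])
(np.float64(0.6), np.float64(0.75), 2.9, [2.799999952316284, 9.0, -2.0, 2.700000047683716])
(np.float64(0.7), np.float64(0.74), 3.0, [2.9000000953674316, 8.899999618530273, -1.600000023841858, 2.9000000953674316])
(np.fl
[... 2200 characters left out ...]
699999809265137, -3.200000047683716])
(np.float64(1.0), np.float64(0.08), 6.3, [-6.099999904632568, -4.5, -10.699999809265137, -3.200000047683716])
(np.float64(1.1), np.float64(0.06), 6.4, [-5.400000095367432, -5.199999809265137, -10.699999809265137, -3.200000047683716])
(np.float64(1.2), np.float64(0.04), 6.8, [-4.699999809265137, -6.0, -10.5, -3.4000000953674316])
(np.float64(1.3), np.float64(0.06), 7.4, [-3.9000000953674316, -6.800000190734863, -10.300000190734863, -3.5999999046325684])
(np.float64(1.4), np.float64(0.04), 8.0, [-3.700000047683716, -7.0, -10.399999618530273, -3.5])
(np.float64(1.5), np.float64(0.02), 8.8, [-4.5, -6.199999809265137, -10.600000381469727, -3.299999952316284])
```

```bash
cat > ov.py <<'E'
from fit import *
def ov(out,th,off=0,shift=(0,0,0)):
    ims=[]
    for name in("scene","top"):
        p=capture(name);im=cv2.resize(p["image"],None,fx=6,fy=6,interpolation=cv2.INTER_CUBIC)
        x=np.cos(th)*X-np.sin(th)*Y;y=np.cross(N,x);S=np.array(shift)
        q=lambda P:tuple(int(v) for v in (px(p,P+S)+.5)*6-.5)
        for z in(.005,.047):
            c=[q(K+N*(z+off)+x*sx*.017+y*sy*.006) for sx,sy in((-1,-1),(-1,1),(1,1),(1,-1))]
            cv2.polylines(im,[np.array(c)],True,(0,255,255),1)
        cc=q(K);cv2.circle(im,q(np.array(sense()["tcp_pos"])),3,(0,255,0),-1)
        ims.append(im[max(cc[1]-250,0):cc[1]+200,cc[0]-200:cc[0]+200][:430])
    h=min(i.shape[0] for i in ims);cv2.imwrite(out,np.hstack([i[:h] for i in ims]))
E
python3 -c "
from ov import *
ov('pics/o1.png',.35)"
```

```text
(no output)
```

View pics/o1.png

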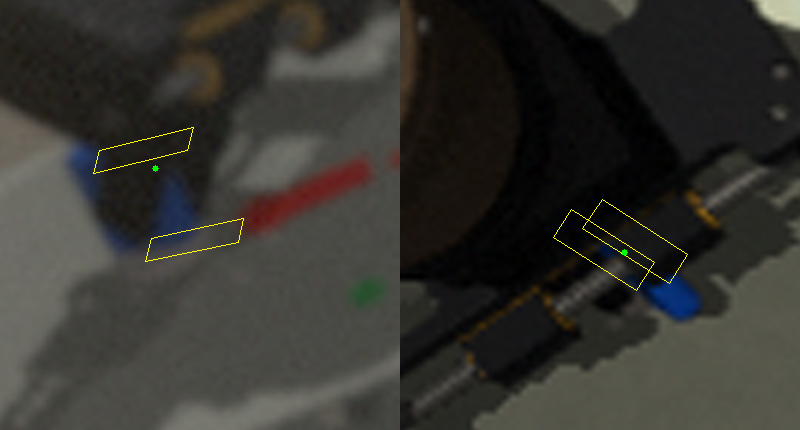

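```bash
python3 -m creep '[[0.24,0,0,0,0.14],[0.24,0,-2,-2,0.28],[0.24,1,-4,-4,0.42],[0.24,1,-6,-6,0.56],[0.24,1,-9,-8,0.7],[0.24,1,-9,-8,0.795],[0.24,1,-9,-8,0.795],[0.24,1,-9,-8,0.795]]'
python3 - <<'E'
from ov import *
s=st();print(np.round(s["ee_rot"],3).tolist())
ov('pics/o2.png',0,0,-.012*X)
E
```

```text
time_s: 13.35
tcp_pos: [0.5706, 0.1745, 0.1368]
ee_rot: [[0.019, -0.985, 0.17], [-0.008, 0.17, 0.985], [-1.0, -0.02, -0.004]]
wrist_force: [-0.5, -0.4, 0.0]
gripper_width: 0.243
t 13.35 tcp [0.5706 0.1745 0.1368] F [-0.5 -0.4  0. ] g 0.243
[[0.019, -0.985, 0.17], [-0.008, 0.17, 0.985], [-1.0, -0.02, -0.004]]
```

View pics/o2.png

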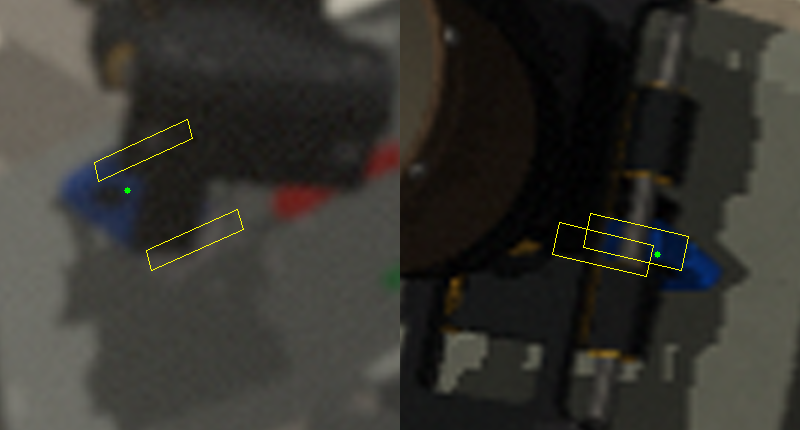

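```bash
cat > ov.py <<'E'
from fit import *
def ov(out,th,s=0,up=0,tilt=0):
    ims=[]
    for name in("scene","top"):
        p=capture(name);im=cv2.resize(p["image"],None,fx=6,fy=6,interpolation=cv2.INTER_CUBIC)
        c,sn=np.cos(np.radians(tilt)),np.sin(np.radians(tilt))
        N2=N*c-X*sn;X2=X*c+N*sn
        x=np.cos(th)*X2-np.sin(th)*Y;y=np.cross(N2,x);O=K+X*s/1000+N*up/1000
        q=lambda P:tuple(int(v) for v in (px(p,P)+.5)*6-.5)
        for z in(.005,.047):
            cc=[q(O+N2*z+x*sx*.017+y*sy*.006) for sx,sy in((-1,-1),(-1,1),(1,1),(1,-1))]
            cv2.polylines(im,[np.array(cc)],True,(0,255,255),1)
        cv2.polylines(im,[np.array([q(O+.017*(np.cos(a)*x+np.sin(a)*y)) for a in np.linspace(0,6.28,24)])],True,(255,0,255),1)
        cv2.circle(im,q(np.array(sense()["tcp_pos"])),3,(0,255,0),-1);cc=q(K)
        ims.append(im[max(cc[1]-250,0):cc[1]+200,cc[0]-200:cc[0]+200][:430])
    h=min(i.shape[0] for i in ims);cv2.imwrite(out,np.hstack([i[:h] for i in ims]))
E
python3 -c "
from ov import *
ov('pics/o3.png',0,-12,4,15)"
```

```text
(no output)
```

View pics/o3.png

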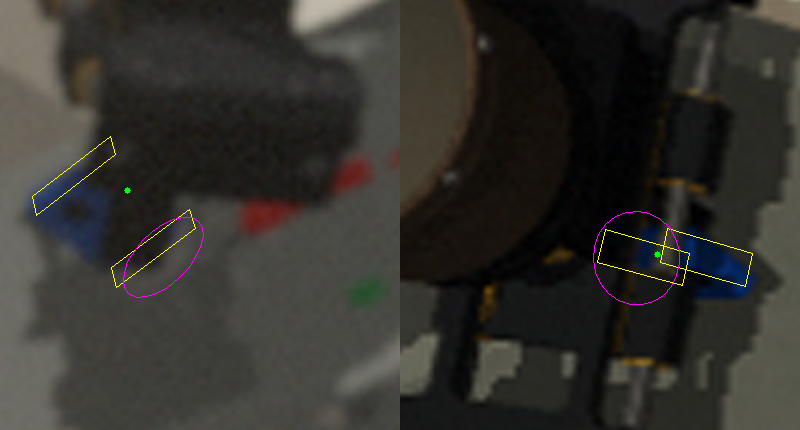

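```bash
python3 -m creep '[[0.24,-1,-9.5,-5,0],[0.24,-1,-9.5,-5,0],[0,-1,-9.5,-5,0],[0,-1,-9.5,-5,0],[0,-1,-9.5,-5,0],[0,1,2,2,0],[0,2.5,9.8,5.4,0],[0,2.5,9.8,5.4,0]]'
python3 - <<'E'
from ov import *
s=st()
ov('pics/o4.png',0,0,0,0)
E
```

```text
time_s: 14.35
tcp_pos: [0.5705, 0.182, 0.1409]
ee_rot: [[0.011, -0.986, 0.169], [-0.014, 0.169, 0.986], [-1.0, -0.013, -0.012]]
wrist_force: [-3.0, -6.8, -1.8]
gripper_width: 0.134
t 14.35 tcp [0.5705 0.182  0.1409] F [-3.  -6.8 -1.8] g 0.134
```

View pics/o4.png

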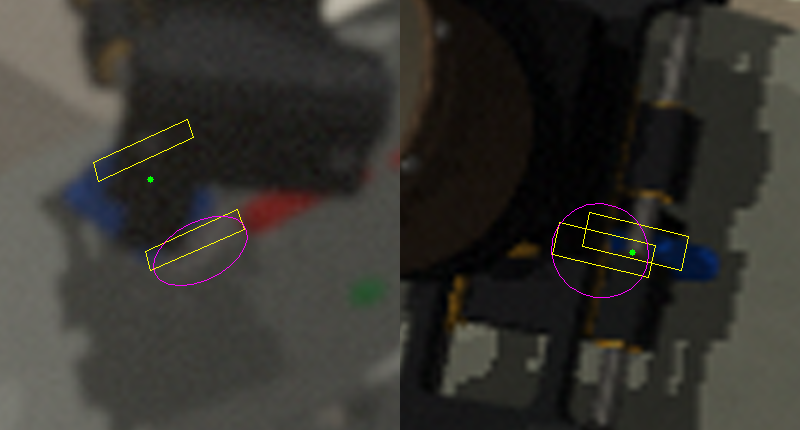

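```bash
python3 -m creep '[[0,1,5,2,0],[0,2,10,3,0],[0,3,14,3,0],[0,3,14,3,0],[0,3,14,0,0],[0,3,10,-3,0],[0,3,6,-4,0],[0,3,6,-4,0]]'
python3 - <<'E'
from ov import *
s=st()
ov('pics/o5.png',0,0,0,0)
E
```

```text
time_s: 15.25
tcp_pos: [0.5745, 0.188, 0.1419]
ee_rot: [[0.015, -0.986, 0.167], [-0.015, 0.166, 0.986], [-1.0, -0.017, -0.012]]
wrist_force: [-6.3, -3.7, 16.4]
gripper_width: 0.136
t 15.25 tcp [0.5745 0.188  0.1419] F [-6.3 -3.7 16.4] g 0.136
```

View pics/o5.png

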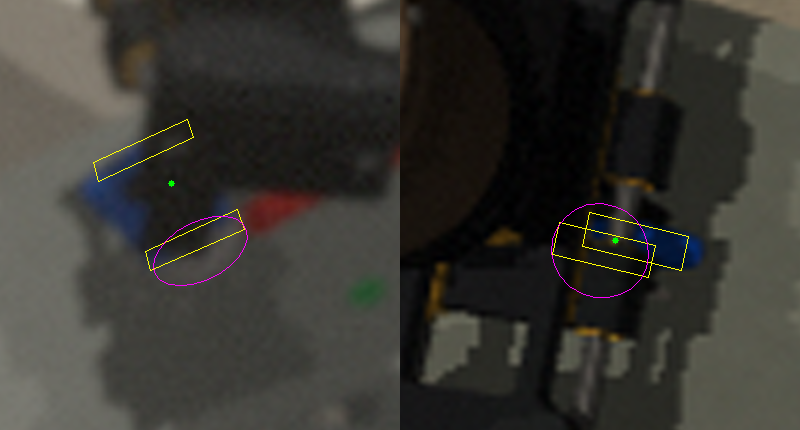

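```bash
python3 -m creep '[[0,0.5,3,0,0],[0,1.3,8,0,0],[0,2,13,2,0],[0,2,13,2,0],[0,2,13,0,0],[0,1.5,9,-3,0],[0,0.3,3,-6,0],[0,-0.3,-1,-6,0]]'
python3 - <<'E'
from ov import *
s=st()
ov('pics/o6.png',0,0,0,0)
E
```

```text
time_s: 16.15
tcp_pos: [0.5754, 0.1912, 0.1428]
ee_rot: [[0.022, -0.986, 0.163], [-0.008, 0.163, 0.987], [-1.0, -0.023, -0.005]]
wrist_force: [-11.1, 7.5, 14.2]
gripper_width: 0.131
t 16.15 tcp [0.5754 0.1912 0.1428] F [-11.1   7.5  14.2] g 0.131
```

View pics/o6.png

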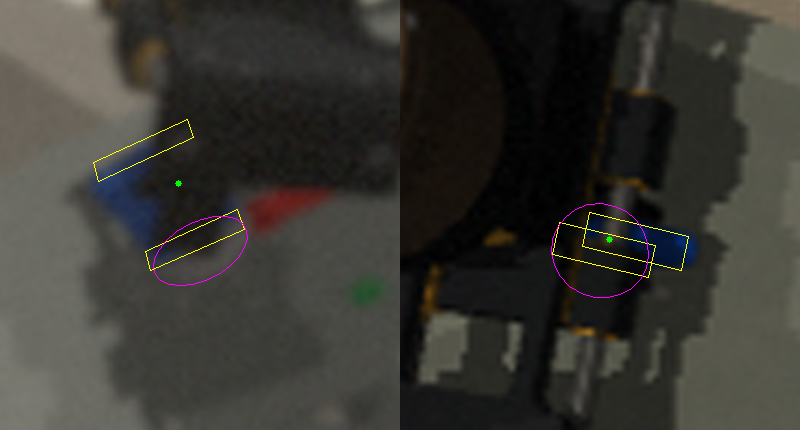

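```bash
python3 -m creep '[[0,-1.2,-0.5,-0.5,-0.05],[0,-1,-0.6,-0.6,-0.1],[0,-0.5,-0.7,-0.7,-0.15],[0.05,0,-0.8,-0.8,-0.22],[0.1,0.5,-1,-1,-0.3],[0.13,1,-1.2,-1,-0.38],[0.15,1.4,-1.6,-1,-0.45],[0.15,1.4,-1.6,-1,-0.45]]'
python3 - <<'E'
from ov import *
s=st();print(np.round(s["moment"],2))
ov('pics/o7.png',.4,0,0,0)
E
```

```text
time_s: 17.05
tcp_pos: [0.5716, 0.1883, 0.1424]
ee_rot: [[0.003, -0.82, 0.573], [-0.023, 0.573, 0.819], [-1.0, -0.016, -0.017]]
wrist_force: [-15.2, 1.0, 13.9]
gripper_width: 0.2
t 17.05 tcp [0.5716 0.1883 0.1424] F [-15.2   1.   13.9] g 0.2
[0.37 5.52 1.02]
```

View pics/o7.png

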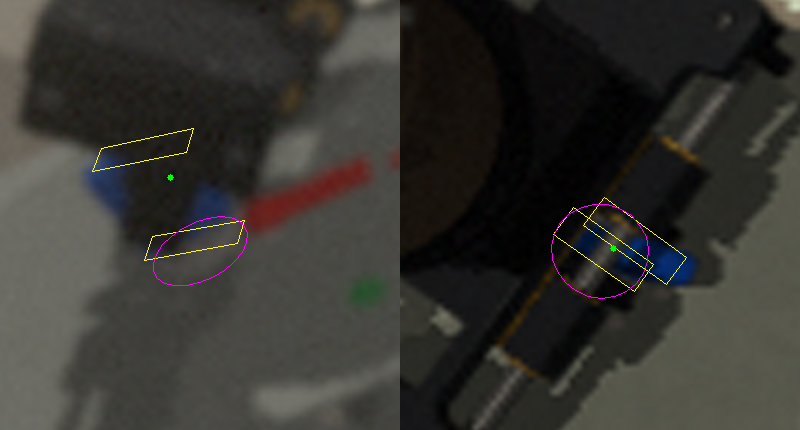

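```bash
python3 -m creep '[[0.18,0.5,0.5,0,0.1],[0.16,1,1,0,0.2],[0.1,1.5,1.5,0,0.32],[0,2,2,0,0.45],[0,2,2,0,0.45],[0,2,2,0,0.45],[0,1.5,-1,4,0.45],[0,0.5,-6.5,12,0.45]]'
python3 - <<'E'
from ov import *
s=st();print(np.round(s["moment"],2))
ov('pics/o8.png',0,0,10,0)
E
```

```text
time_s: 17.95
tcp_pos: [0.5719, 0.1819, 0.1538]
ee_rot: [[0.012, -0.987, 0.159], [-0.02, 0.159, 0.987], [-1.0, -0.015, -0.018]]
wrist_force: [0.5, -0.0, -0.6]
gripper_width: 0.136
t 17.95 tcp [0.5719 0.1819 0.1538] F [ 0.5 -0.  -0.6] g 0.136
[0.03 0.16 0.01]
```

View pics/o8.png

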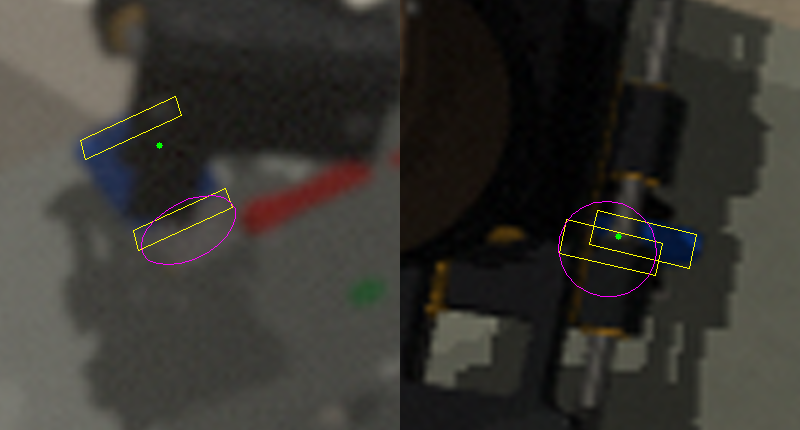

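```bash
python3 -m creep '[[0,-2,-12,17,0],[0,-4,-22,32,0],[0,-10,-50,58,0],[0,-118,-531,58,0],[0,-118,-531,58,0],[0,-118,-531,58,0],[0,-118,-531,58,0],[0,-118,-531,58,0]]'
python3 -c "
from h import *
s=st();print(np.array([.4535,-.3488,.20])-s['tcp_pos'])"
```

```text
time_s: 18.85
tcp_pos: [0.5076, -0.1143, 0.215]
ee_rot: [[0.018, -0.987, 0.16], [-0.018, 0.159, 0.987], [-1.0, -0.021, -0.015]]
wrist_force: [0.8, 0.6, -0.4]
gripper_width: 0.137
t 18.85 tcp [ 0.5076 -0.1143  0.215 ] F [ 0.8  0.6 -0.4] g 0.137
[-0.0541312  -0.23453824 -0.01499964]
```

```bash
python3 -m creep '[[0,-54,-234,-10,0.05],[0,-54,-234,-10,0.05],[0,-54,-234,-10,0.05],[0,-54,-234,-10,0.05],[0,-54,-234,-10,0.05],[0,-54,-234,-50,0.05],[0,-54,-234,-90,0.05],[0,-54,-234,-110,0.05]]'
python3 - <<'E'
from h import *
s=st();p=capture("scene");cv2.imwrite("pics/s12.png",cv2.resize(p["image"][140:250,160:280],None,fx=5,fy=5,interpolation=cv2.INTER_CUBIC))
E
```

```text
time_s: 19.65
tcp_pos: [0.4515, -0.3483, 0.1024]
ee_rot: [[0.016, -0.993, 0.113], [-0.015, 0.113, 0.994], [-1.0, -0.018, -0.013]]
wrist_force: [-0.8, 0.7, -0.2]
gripper_width: 0.136
t 19.65 tcp [ 0.4515 -0.3483  0.1024] F [-0.8  0.7 -0.2] g 0.136
```

View pics/s12.png

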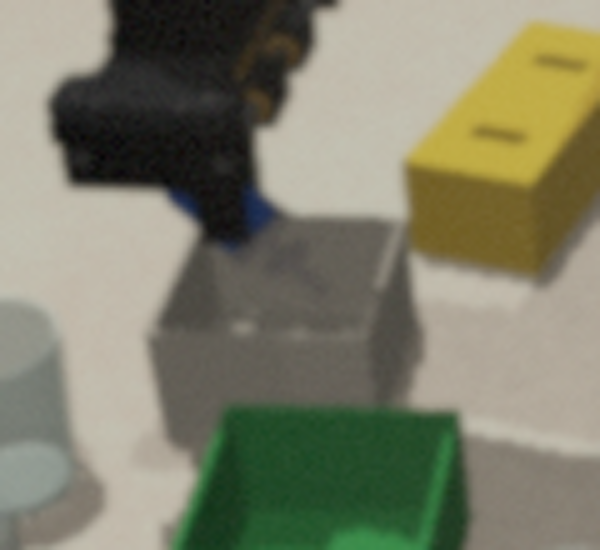

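```bash
python3 -m creep '[[0,2,7,-12,0],[0,2,7,-26,0],[0,2,7,-26,0],[0.35,2,7,-26,0],[0.35,2,7,-26,0],[0.35,2,7,-26,0],[0.35,2,7,20,0],[0.35,2,7,70,0]]'
python3 - <<'E'
from h import *
s=st();p=capture("scene");cv2.imwrite("pics/s13.png",cv2.resize(p["image"][140:250,160:280],None,fx=5,fy=5,interpolation=cv2.INTER_CUBIC))
E
```

```text
time_s: 20.5
tcp_pos: [0.4514, -0.3401, 0.1701]
ee_rot: [[0.008, -0.994, 0.113], [-0.011, 0.113, 0.994], [-1.0, -0.009, -0.01]]
wrist_force: [1.4, -0.5, -0.2]
gripper_width: 0.342
t 20.5 tcp [ 0.4514 -0.3401  0.1701] F [ 1.4 -0.5 -0.2] g 0.342
```

View pics/s13.png

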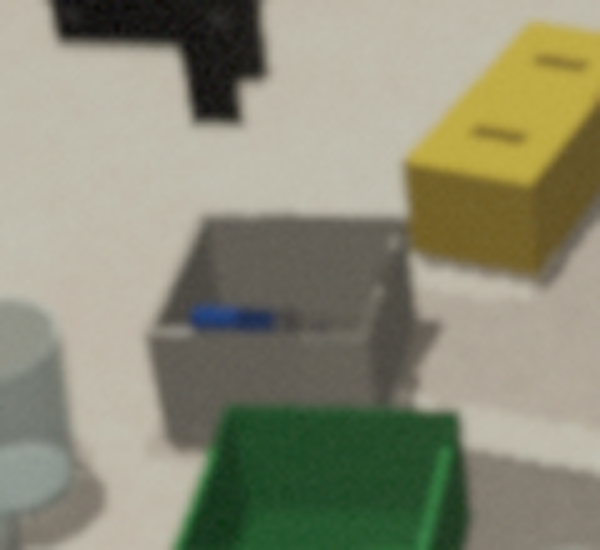

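```bash
python3 -m creep '[[0.5,-20,275.5,10,-0.18],[0.5,-20,275.5,10,-0.18],[0.5,-20,275.5,0,-0.18],[0.5,-20,275.5,-15,-0.18],[0.5,-20,275.5,-15,-0.18],[0.5,-20,275.5,-15,-0.18],[0.5,-20,275.5,-15,-0.18],[0.5,-20,275.5,-15,-0.18]]'
python3 - <<'E'
from h import *
s=st();print((np.array([.4316,-.0643,.0895])-s["tcp_pos"])*1000,np.degrees(np.arctan2(s["ee_rot"][1][2],s["ee_rot"][0][2])))
p=capture("wrist");cv2.imwrite("pics/w3.png",p["image"])
E
```

```text
time_s: 21.35
tcp_pos: [0.4369, -0.0672, 0.1669]
ee_rot: [[0.023, -0.958, 0.285], [-0.026, 0.284, 0.958], [-0.999, -0.029, -0.019]]
wrist_force: [-1.2, -0.3, -0.4]
gripper_width: 0.495
t 21.35 tcp [ 0.4369 -0.0672  0.1669] F [-1.2 -0.3 -0.4] g 0.495
[ -5.27653929   2.87851446 -77.36077894] 73.46483752577416
```

View pics/w3.png

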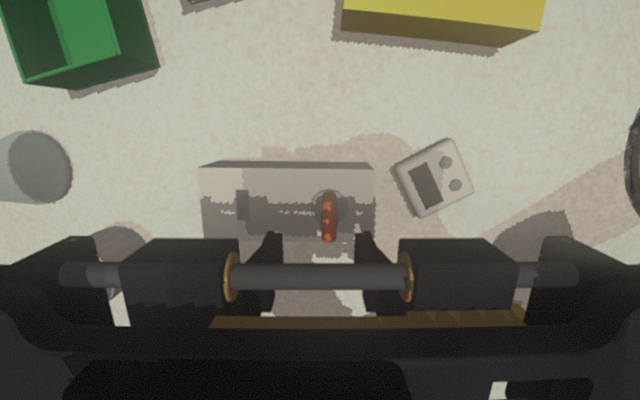

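```bash
python3 -m creep '[[0.5,-5.3,3,-30,0],[0.5,-5.3,3,-60,0],[0.5,-5.3,3,-77,0],[0.5,-5.3,3,-77,0],[0,-5.3,3,-77,0],[0,-5.3,3,-77,0],[0,-5.3,3,-77,0],[0,-5.3,3,-77,0]]'; python3 -m creep '[[0,0,0,0,0],[0,0,0,0,0],[0,0,0,10,0],[0,0,0,20,0],[0,0,0,29,0],[0,0,0,29,0],[0,-2,-7,29,0],[0,-4,-13,28,0]]'
```

```text
time_s: 22.2
tcp_pos: [0.4321, -0.0648, 0.0906]
ee_rot: [[0.024, -0.958, 0.286], [-0.026, 0.286, 0.958], [-0.999, -0.031, -0.018]]
wrist_force: [0.3, -0.6, 0.3]
gripper_width: 0.221
time_s: 23.0
tcp_pos: [0.4285, -0.0772, 0.119]
ee_rot: [[0.026, -0.958, 0.286], [-0.024, 0.286, 0.958], [-0.999, -0.032, -0.015]]
wrist_force: [-2.6, 6.1, 5.5]
gripper_width: 0.134
```

```bash
python3 -m creep '[[0,-1.6,-5,-1.5,0],[0,-3.3,-10.5,-3.2,0],[0,-4.8,-15,-5.4,0],[0,-6.2,-20,-7.8,0],[0,-7.5,-24,-11,0],[0,-9,-28.5,-14,0],[0,-9,-28.5,-14,0],[0,-9,-28.5,-14,0]]'; python3 -m creep '[[0,-5,-12,25,0],[0,-12,-30,60,0],[0,-12,-30,95,0],[0,-12,-30,95,0],[0,-12,-30,95,0],[0,-12,-30,95,0],[0,-12,-30,95,0],[0,-12,-30,95,0]]'
python3 - <<'E'
from h import *
s=st();p=capture("scene");b=px(p,s["tcp_pos"]).astype(int);print(b)
cv2.imwrite("pics/s14.png",cv2.resize(p["image"][max(b[1]-20,0):b[1]+50,b[0]-30:b[0]+60],None,fx=8,fy=8,interpolation=cv2.INTER_CUBIC))
E
```

```text
time_s: 23.8
tcp_pos: [0.42, -0.1055, 0.1049]
ee_rot: [[0.027, -0.958, 0.286], [-0.023, 0.286, 0.958], [-0.999, -0.033, -0.015]]
wrist_force: [1.7, 5.1, -2.2]
gripper_width: 0.135
time_s: 24.6
tcp_pos: [0.4075, -0.1354, 0.1988]
ee_rot: [[0.025, -0.958, 0.286], [-0.024, 0.286, 0.958], [-0.999, -0.031, -0.016]]
wrist_force: [0.0, 0.0, -1.0]
gripper_width: 0.131
t 24.6 tcp [ 0.4075 -0.1354  0.1988] F [ 0.  0. -1.] g 0.131
[298 126]
```

View pics/s14.png

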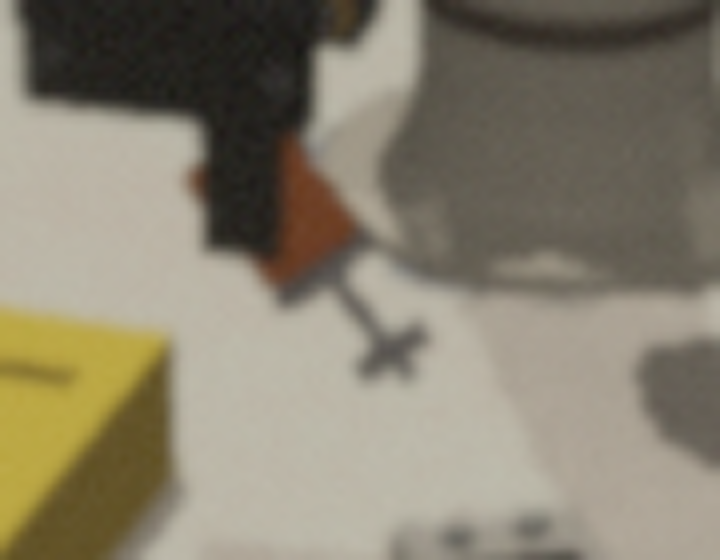

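Run:
```python
from h import *
s=sense();p=capture("scene")
T=np.array(s["tcp_pos"]);R=np.array(s["ee_rot"]);n=R[:,1];e=np.array(p["eye"]);A=np.array(p["attitude"])
def pl(uv):
    d=A@ray(p,uv);return e+d*((T-e)@n)/(d@n)
b=px(p,T).astype(int);h=np.array([.286,.958,0])
f=lambda x,y:((x+.5)/8-.5+b[0]-30,(y+.5)/8-.5+max(b[1]-20,0))
Q={k:(lambda v:np.array([v@h,v[2]])*1000)(pl(f(*q))-T) for k,q in {"coll":(320,278),"tip":(410,378),"bL":(362,372),"bR":(424,331),"hB":(275,290),"hR":(355,225)}.items()}
for k,v in Q.items(): print(k,v.round(1))
d=Q["tip"]-Q["coll"];print("axis",np.degrees(np.arctan2(d[0],-d[1])));d=Q["bR"]-Q["bL"];print("bit",np.degrees(np.arctan2(d[1],d[0])));d=Q["hR"]-Q["hB"];print("head",np.degrees(np.arctan2(d[1],d[0])))
```

```text
coll [ 19.7 -30.2]
tip [ 45.9 -58. ]
bL [ 32.  -57.8]
bR [ 49.7 -42.8]
hB [  6.7 -35.4]
hR [ 29.6 -13. ]
axis 43.37868296000217
bit 40.385001651583195
head 44.48711773729881
```

```bash
python3 -m creep '[[0,25,45,12,0.03],[0,157,279,5,0.12],[0,157,279,5,0.12],[0,157,279,5,0.12],[0,157,279,5,0.12],[0,157,279,5,0.12],[0,157,279,5,0.12],[0,157,279,5,0.12]]'
python3 - <<'E'
from ov import *
s=st();print((np.array([.5645,.1438,.1872])-s["tcp_pos"])*1000,np.degrees(np.arctan2(s["ee_rot"][1][2],s["ee_rot"][0][2])),np.round(s["ee_rot"],3)[:,0])
E
```

```text
time_s: 25.5
tcp_pos: [0.5659, 0.1464, 0.2028]
ee_rot: [[0.028, -0.986, 0.166], [-0.021, 0.166, 0.986], [-0.999, -0.031, -0.016]]
wrist_force: [0.1, -0.8, -0.3]
gripper_width: 0.133
t 25.5 tcp [0.5659 0.1464 0.2028] F [ 0.1 -0.8 -0.3] g 0.133
[ -1.44806409  -2.5983756  -15.59143635] 80.4298648366916 [ 0.028 -0.021 -0.999]
```

```bash
python3 -m creep '[[0,-1.5,-2.5,-15.5,0],[0,-1.5,-2.5,-15.5,0],[0,-0.5,3,-24,0],[0,0.6,8.7,-32,0],[0,0.6,8.7,-32,0],[0,0.6,8.7,-32,0],[0,0.6,8.7,-32,0],[0,0.6,8.7,-32,0]]'
python3 - <<'E'
from ov import *
s=st()
ov('pics/o9.png',0,0,38.5,7)
E
```

```text
time_s: 26.3
tcp_pos: [0.5667, 0.1551, 0.1713]
ee_rot: [[0.028, -0.986, 0.166], [-0.021, 0.166, 0.986], [-0.999, -0.031, -0.016]]
wrist_force: [0.1, 0.6, -0.7]
gripper_width: 0.138
t 26.3 tcp [0.5667 0.1551 0.1713] F [ 0.1  0.6 -0.7] g 0.138
```

View pics/o9.png

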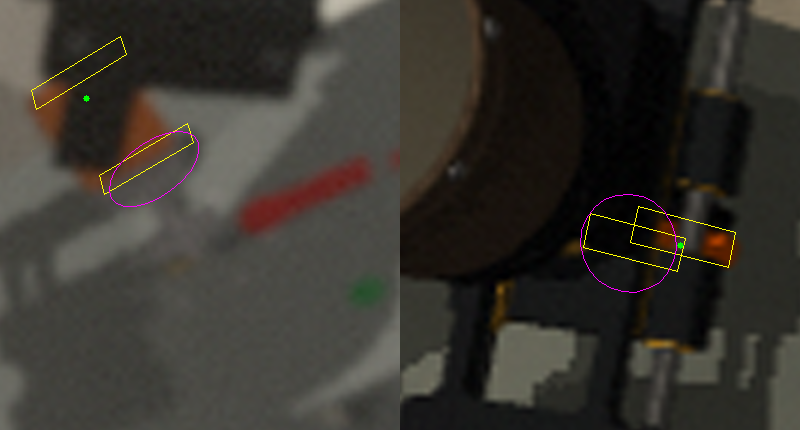

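```bash
python3 -m creep '[[0,0.3,1.7,-2.5,0],[0,0.6,3.4,-5,0],[0,0.9,5,-7.5,0],[0,1.2,6.8,-10,0],[0,1.2,6.8,-10,0],[0,1.2,6.8,-10,0],[0,1.2,6.8,-10,0],[0,1.2,6.8,-10,0]]'
python3 - <<'E'
from ov import *
s=st()
ov('pics/o10.png',0,0,26,7)
E
```

```text
time_s: 27.2
tcp_pos: [0.5679, 0.1619, 0.1612]
ee_rot: [[0.028, -0.986, 0.166], [-0.02, 0.166, 0.986], [-0.999, -0.031, -0.015]]
wrist_force: [0.6, 0.7, -0.1]
gripper_width: 0.135
t 27.2 tcp [0.5679 0.1619 0.1612] F [ 0.6  0.7 -0.1] g 0.135
```

View pics/o10.png

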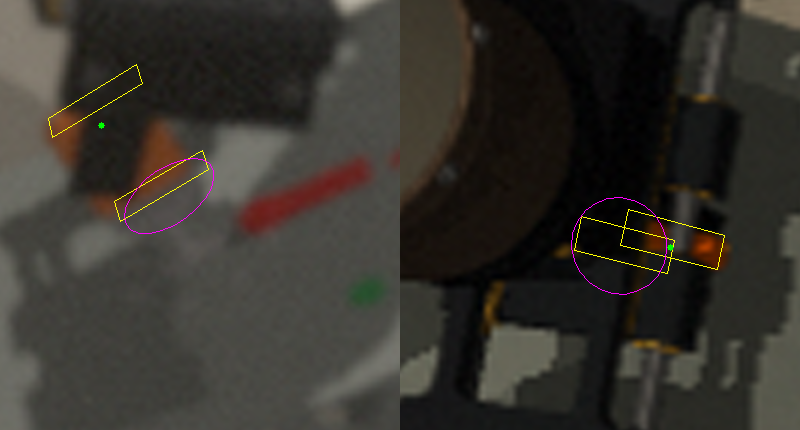

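```bash
python3 -m creep '[[0,0.5,3,1.5,0],[0,1,6,3.5,0],[0,1.5,9,5.5,0],[0,1.8,10.5,7,0],[0,1.8,10.5,7,0],[0,1.8,10.5,7,0],[0,1.8,10.5,7,0],[0,1.8,10.5,7,0]]'
python3 - <<'E'
from ov import *
s=st()
ov('pics/o11.png',0,0,26,0)
E
```

```text
time_s: 28.1
tcp_pos: [0.5688, 0.1702, 0.1675]
ee_rot: [[0.025, -0.986, 0.167], [-0.025, 0.167, 0.986], [-0.999, -0.029, -0.02]]
wrist_force: [0.1, -6.0, -2.1]
gripper_width: 0.135
t 28.1 tcp [0.5688 0.1702 0.1675] F [ 0.1 -6.  -2.1] g 0.135
```

View pics/o11.png

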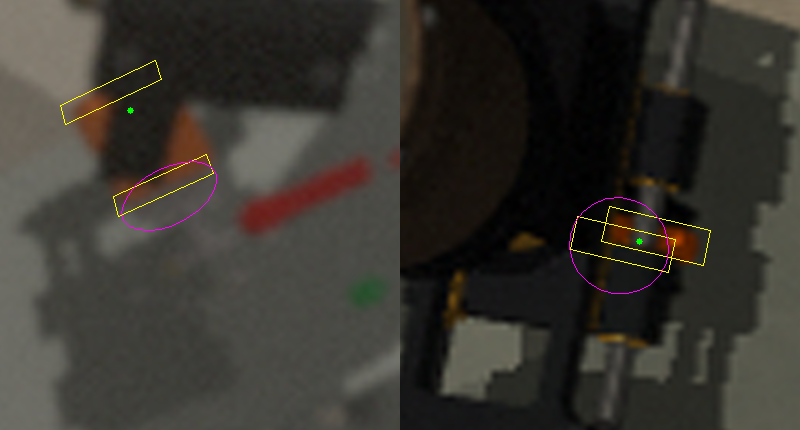

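```bash
python3 -m creep '[[0,0.3,-1.5,-2,0],[0,0.8,1,-6,0],[0,1.3,4,-10.5,0],[0,1.8,7,-15,0],[0,2.4,10,-19.5,0],[0,3,12.7,-23.3,0],[0,3,12.7,-23.3,0],[0,3,12.7,-23.3,0]]'
python3 - <<'E'
from ov import *
s=st()
ov('pics/o12.png',0,0,0,0)
E
```

```text
time_s: 29.0
tcp_pos: [0.5717, 0.1829, 0.1443]
ee_rot: [[0.025, -0.986, 0.167], [-0.025, 0.166, 0.986], [-0.999, -0.029, -0.021]]
wrist_force: [-0.9, -1.0, 1.0]
gripper_width: 0.139
t 29.0 tcp [0.5717 0.1829 0.1443] F [-0.9 -1.   1. ] g 0.139
```

View pics/o12.png

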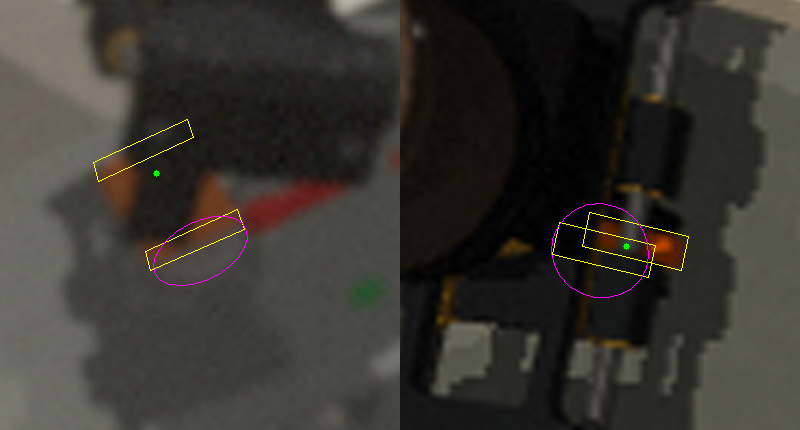

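```bash
python3 -m creep '[[0,0.3,1.7,-2.5,0],[0,0.3,1.7,-2.5,0],[0,0.2,1,-1.5,-0.07],[0,0.2,1,-1.5,-0.14],[0.06,0.2,1,-1.5,-0.22],[0.1,0.2,1,-1.5,-0.3],[0.13,0.2,1,-1.5,-0.38],[0.15,0.2,1,-1.5,-0.45]]'
python3 - <<'E'
from ov import *
s=st();print(np.round(s["moment"],2))
ov('pics/o13.png',.4,0,0,0)
E
```

```text
time_s: 29.9
tcp_pos: [0.5685, 0.1829, 0.1435]
ee_rot: [[0.004, -0.815, 0.579], [-0.037, 0.579, 0.815], [-0.999, -0.025, -0.028]]
wrist_force: [-10.8, -0.2, 11.2]
gripper_width: 0.184
t 29.9 tcp [0.5685 0.1829 0.1435] F [-10.8  -0.2  11.2] g 0.184
[0.04 4.05 0.93]
```

View pics/o13.png

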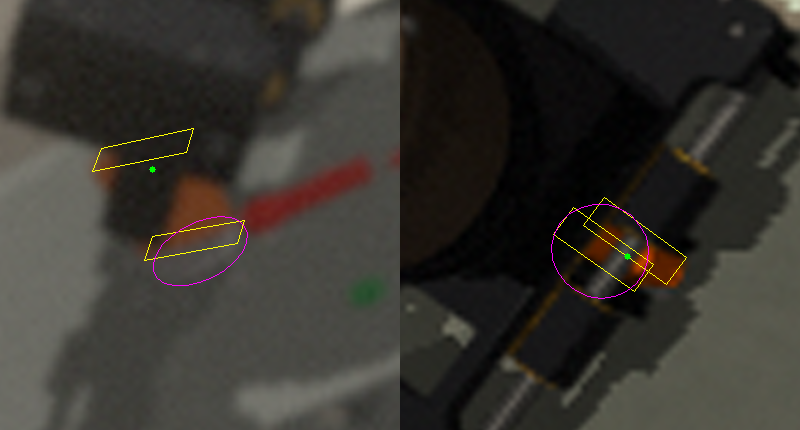

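```bash
python3 -m creep '[[0.17,1,0,-0.5,-0.04],[0.175,2,0,-1,-0.08],[0.18,2.5,0,-1,-0.13],[0.185,2.5,0,-1,-0.18],[0.19,2.5,0,-1,-0.23],[0.195,2.5,0,-1,-0.28],[0.2,2.5,0,-1,-0.33],[0.2,2.5,0,-1,-0.33]]'
python3 - <<'E'
from ov import *
s=st();print(np.round(s["moment"],2))
ov('pics/o14.png',.65,0,0,0)
E
```

```text
time_s: 30.8
tcp_pos: [0.565, 0.1819, 0.1432]
ee_rot: [[-0.021, -0.589, 0.808], [-0.041, 0.808, 0.588], [-0.999, -0.021, -0.041]]
wrist_force: [-17.3, 0.4, 14.8]
gripper_width: 0.24
t 30.8 tcp [0.565  0.1819 0.1432] F [-17.3   0.4  14.8] g 0.24
[0.7  5.9  1.29]
```

View pics/o14.png

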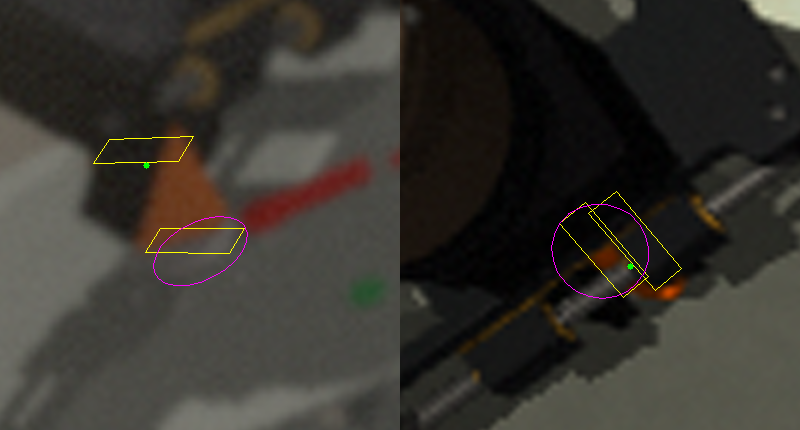

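```bash
python3 -m creep '[[0.24,3,0,0,0],[0.25,7,-2,3,0],[0.25,7,-2,5,-0.05],[0.25,7,-2,5,-0.12],[0.25,7,-2,5,-0.2],[0.25,7,-2,5,-0.28],[0.25,7,-2,5,-0.35],[0.25,7,-2,5,-0.35]]'
python3 - <<'E'
from ov import *
s=st();print(np.round(s["moment"],2))
ov('pics/o15.png',.8,0,0,0)
E
```

```text
time_s: 31.7
tcp_pos: [0.5621, 0.1798, 0.1445]
ee_rot: [[-0.056, -0.283, 0.958], [-0.037, 0.959, 0.281], [-0.998, -0.019, -0.064]]
wrist_force: [-20.2, 6.8, 4.2]
gripper_width: 0.316
t 31.7 tcp [0.5621 0.1798 0.1445] F [-20.2   6.8   4.2] g 0.316
[2.41 6.82 1.63]
```

View pics/o15.png

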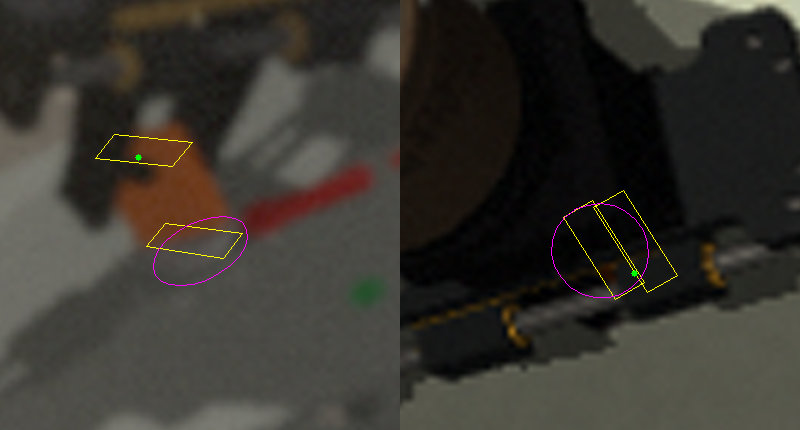

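Run:
```python
from ov import *
p=capture("scene");im=p["image"][165:210,435:490]
cv2.imwrite('pics/z1.png',cv2.resize(im,None,fx=13,fy=13,interpolation=cv2.INTER_CUBIC))
q=capture("top")
cv2.imwrite('pics/z2.png',cv2.resize(q["image"][160:205,150:205],None,fx=13,fy=13,interpolation=cv2.INTER_CUBIC))
```

```text
(no output)
```

View pics/z1.png

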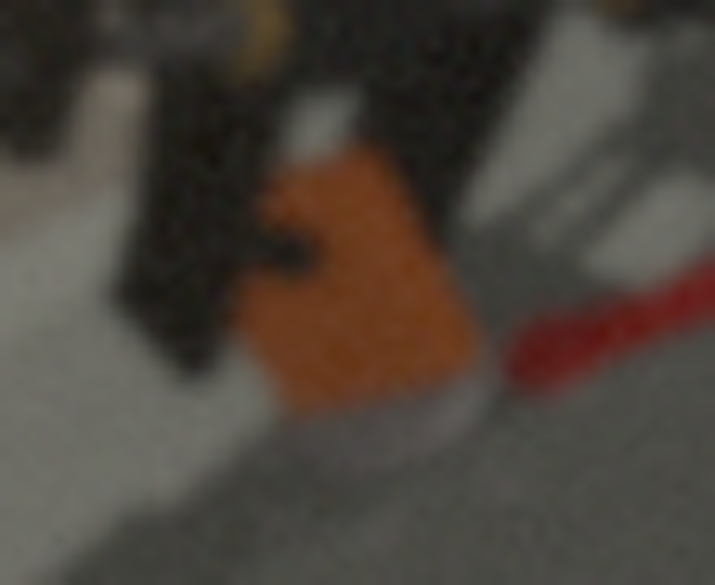

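View pics/z2.png

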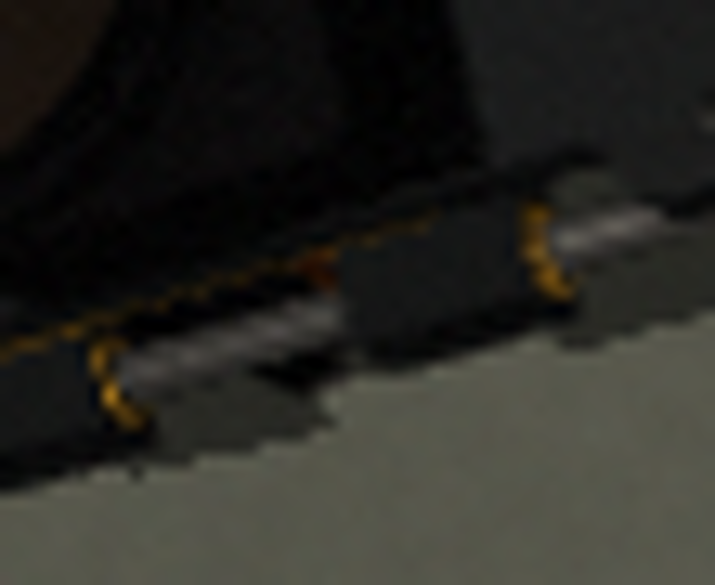

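```bash
cat > pose.py <<'E'
from fit import *
from scipy.optimize import least_squares
from scipy.spatial.transform import Rotation as Ro
R0=np.stack([X,Y,N],1)
def solve(p,obs,face=None):
    # obs: pixels TL,TR,BR,BL of the visible broad face (scene view)
    obs=np.array(obs,float);out=[]
    def model(v,sgn):
        R=R0@Ro.from_euler("ZYX",[-v[0],v[1],v[2]]).as_matrix()
        O=K+R0@np.array([v[3],v[4],v[5]])/1000
        pts=[(-.017,.047),(.017,.047),(.017,.005),(-.017,.005)]
        return np.array([px(p,O+R@np.array([a,sgn*.006,z])) for a,z in pts])
    for th0 in(.1,.5,.9):
      for sgn in(-1,1):
        f=lambda v:np.r_[((model(v,sgn)-obs)/.6).ravel(),v[1]/.1,v[2]/.06,v[3]/4,v[4]/1.5,v[5]/1]
        r=least_squares(f,[th0,0,0,0,0,0]);out.append((r.cost,sgn,np.round(r.x,2)))
    for o in sorted(out,key=lambda o:o[0])[:4]: print(o)
E
python3 - <<'E'
from pose import *
p=capture("scene")
f=lambda x,y:((x+.5)/13-.5+435,(y+.5)/13-.5+165)
solve(p,[f(265,187),f(372,148),f(482,357),f(288,413)])
E
```

```text
(np.float64(46.300033615317666), 1, array([ 0.6 , -0.07, -0.2 , -3.69,  0.12, -0.2 ]))
(np.float64(46.30003365244276), 1, array([ 0.6 , -0.07, -0.2 , -3.69,  0.12, -0.2 ]))
(np.float64(46.300033667387694), 1, array([ 0.6 , -0.07, -0.2 , -3.69,  0.12, -0.2 ]))
(np.float64(49.80240131548673), -1, array([ 0.65, -0.11, -0.25,  3.63,  1.95,  0.91]))
```

```bash
python3 - <<'E'
import pose
src=open('pose.py').read().replace('((model(v,sgn)-obs)/.6).ravel()','((model(v,sgn)-obs)[~np.isnan(obs[:,0])]/.6).ravel()')
open('pose.py','w').write(src)
E
python3 - <<'E'
from pose import *
p=capture("scene")
f=lambda x,y:((x+.5)/13-.5+435,(y+.5)/13-.5+165)
n=(np.nan,np.nan)
solve(p,[n,f(372,148),f(482,357),f(288,413)])
E
```

```text
(np.float64(1.1548308513689076), 1, array([ 0.25, -0.02, -0.04, -3.36,  0.43,  0.32]))
(np.float64(1.1548308514000374), 1, array([ 0.25, -0.02, -0.04, -3.36,  0.43,  0.32]))
(np.float64(1.1548308514017007), 1, array([ 0.25, -0.02, -0.04, -3.36,  0.43,  0.32]))
(np.float64(10.927195046183714), -1, array([ 0.31, -0.05, -0.12,  0.64,  3.8 ,  2.42]))
```

```bash
python3 -m creep '[[0.3,3,0.5,0,0.15],[0.28,5,1,0,0.3],[0.25,7,1.5,0,0.45],[0.22,9,2,0,0.6],[0.2,9.5,2.5,0,0.75],[0.17,10,2.5,0,0.9],[0.1,10,2.5,0,1.04],[0,10,2.5,0,1.115]]'
python3 - <<'E'
from ov import *
s=st();print(np.round(s["moment"],2),np.round(s["ee_rot"],3).tolist())
ov('pics/o16.png',0,0,0,0)
E
```

```text
time_s: 32.8
tcp_pos: [0.5721, 0.1827, 0.1442]
ee_rot: [[0.009, -0.986, 0.164], [-0.065, 0.163, 0.984], [-0.998, -0.019, -0.063]]
wrist_force: [-1.0, -0.1, -0.5]
gripper_width: 0.134
t 32.8 tcp [0.5721 0.1827 0.1442] F [-1.  -0.1 -0.5] g 0.134
[0.18 0.09 0.03] [[0.009, -0.986, 0.164], [-0.065, 0.163, 0.984], [-0.998, -0.019, -0.063]]
```

View pics/o16.png

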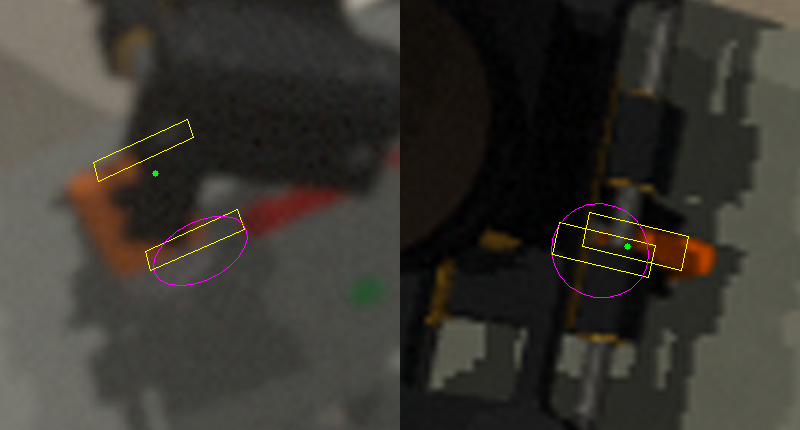

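```bash
python3 -m creep '[[0,0,0,0,0],[0,0.6,4,2.5,0],[0,1.1,7,4.5,0],[0,1.1,7,4.5,0],[0,0.6,4,9,0],[0,0,1,13,0],[0,-0.5,-2,18,0],[0,-0.5,-2,18,0]]'
python3 - <<'E'
from ov import *
s=st()
ov('pics/o17.png',0,0,15,0)
E
```

```text
time_s: 33.7
tcp_pos: [0.5719, 0.1803, 0.1634]
ee_rot: [[0.01, -0.986, 0.169], [-0.064, 0.168, 0.984], [-0.998, -0.02, -0.062]]
wrist_force: [-0.2, -0.0, -0.1]
gripper_width: 0.132
t 33.7 tcp [0.5719 0.1803 0.1634] F [-0.2 -0.  -0.1] g 0.132
```

View pics/o17.png

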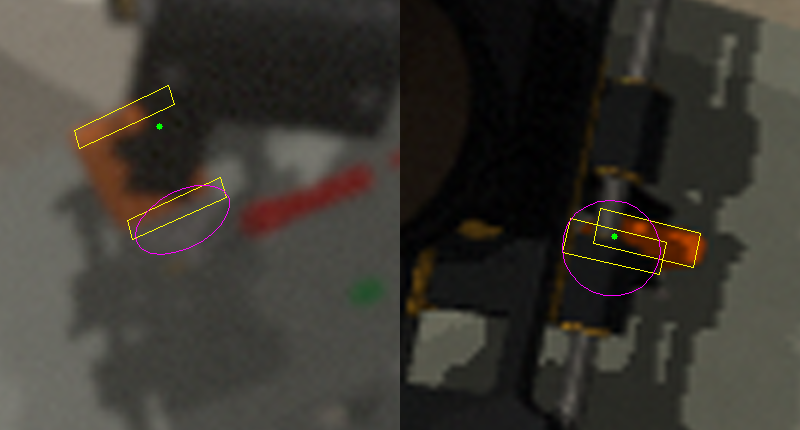

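```bash
python3 -m creep '[[0,-2,-11,16,0],[0,-4,-22,32,0],[0,-6,-40,50,0],[0,-149,-274,40,-0.06],[0,-149,-274,30,-0.124],[0,-149,-274,30,-0.124],[0,-149,-274,20,-0.124],[0,-149,-274,20,-0.124]]'
python3 - <<'E'
from h import *
s=st();print((np.array([.4227,-.0937,.135])-s["tcp_pos"])*1000,np.degrees(np.arctan2(s["ee_rot"][1][2],s["ee_rot"][0][2])))
E
```

```text
time_s: 34.6
tcp_pos: [0.4347, -0.0733, 0.1878]
ee_rot: [[0.002, -0.957, 0.289], [-0.066, 0.288, 0.955], [-0.998, -0.021, -0.062]]
wrist_force: [1.2, -0.7, -0.9]
gripper_width: 0.131
t 34.6 tcp [ 0.4347 -0.0733  0.1878] F [ 1.2 -0.7 -0.9] g 0.131
[-12.03352484 -20.39473767 -52.75866012] 73.17935352389894
```

```bash
python3 -m creep '[[0,-12,-20.5,-20,0],[0,-12,-20.5,-40,0],[0,-12,-20.5,-50,0],[0,-12,-20.5,-50,0],[0,-12,-20.5,-50,0],[0,-12,-20.5,-50,0],[0,-12,-20.5,-50,0],[0,-12,-20.5,-50,0]]'
cat > ks.py <<'E'
from h import *
def kshow(out,slot,up,tilt,sh=0,zb=-28.5,size=(80,75)):
    """overlay model key at slot pos (stand), origin height up mm over stand top, tilt deg leaning -h"""
    s=st();p=capture("scene");sc=7
    h=np.array([.289,.957,0]);y=np.array([-.957,.289,0]);z=np.array([0,0,1.]);t=np.radians(tilt)
    a=-np.sin(t)*h+np.cos(t)*z;x=np.cos(t)*h+np.sin(t)*z
    O=np.array(slot)+z*up/1000+h*sh/1000
    b=px(p,O).astype(int);u0,v0=b[0]-size[0]//2,b[1]-size[1]//2
    im=cv2.resize(p["image"][v0:v0+size[1],u0:u0+size[0]],None,fx=sc,fy=sc,interpolation=cv2.INTER_CUBIC)
    q=lambda P:tuple(int(v) for v in (px(p,P)-[u0,v0]+.5)*sc-.5)
    L=lambda pts,c:cv2.polylines(im,[np.array([q(O+x*i/1000+a*j/1000) for i,j in pts])],True,c,1)
    L([(-17,5),(17,5),(17,47),(-17,47)],(0,255,255));L([(-12,zb-3.5),(12,zb-3.5),(12,zb+3.5),(-12,zb+3.5)],(255,0,255));L([(0,0),(0,-38)],(255,0,255))
    S=np.array(slot);cv2.polylines(im,[np.array([q(S+h*i/1000+y*j/1000) for i,j in((-14.5,-5.5),(14.5,-5.5),(14.5,5.5),(-14.5,5.5))])],True,(0,255,0),1)
    cv2.circle(im,q(np.array(s["tcp_pos"])),3,(255,255,0),-1);cv2.imwrite(out,im)
E
python3 -c "
from ks import *
s=sense()
kshow('pics/k1.png',(.4316,-.0643,.055),28.5*.819+22,35,-16.3)"
```

```text
time_s: 35.4
tcp_pos: [0.4232, -0.0935, 0.1382]
ee_rot: [[0.003, -0.958, 0.288], [-0.065, 0.287, 0.956], [-0.998, -0.022, -0.062]]
wrist_force: [-0.4, 0.1, -1.3]
gripper_width: 0.139
t 35.4 tcp [ 0.4232 -0.0935  0.1382] F [-0.4  0.1 -1.3] g 0.139
```

View pics/k1.png

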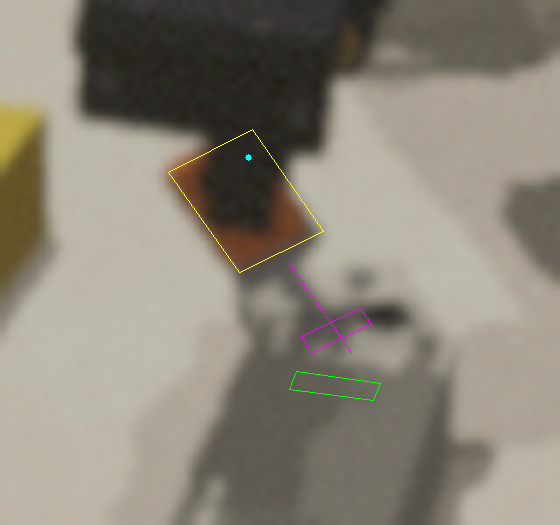

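Run:
```python
from h import *
p=capture("scene")
c=np.array([.4698,-.0759,.055]);h=np.array([.289,.957,0]);y=np.array([-.957,.289,0])
im=cv2.resize(p["image"][140:240,270:380],None,fx=6,fy=6,interpolation=cv2.INTER_CUBIC)
q=lambda P:tuple(int(v) for v in (px(p,P)-[270,140]+.5)*6-.5)
R=lambda o,a,b,col:cv2.polylines(im,[np.array([q(o+h*i*a+y*j*b) for i,j in((-1,-1),(1,-1),(1,1),(-1,1))])],True,col,1)
R(c,.035,.080,(255,0,0));R(c+y*.04,.0145,.0055,(0,255,0));R(c-y*.04,.0145,.0055,(0,0,255))
cv2.imwrite("pics/k2.png",im)
print(px(p,c+y*.04))
```

```text
[330.36500321 186.70281099]
```

View pics/k2.png

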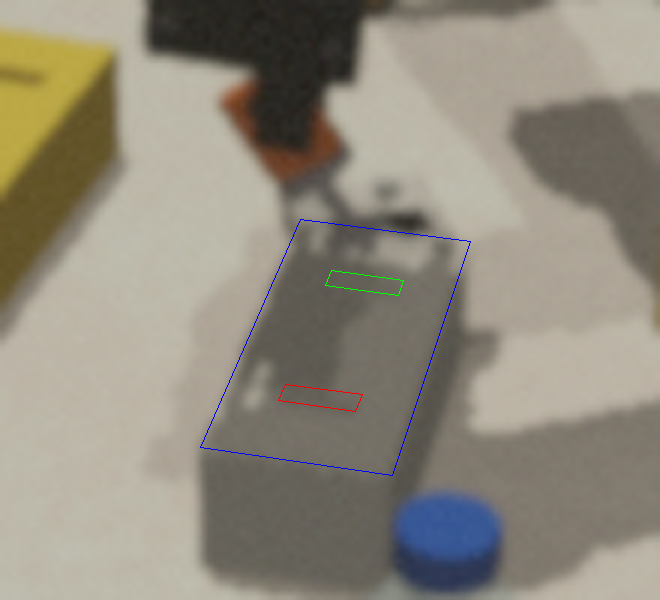

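```bash
python3 -m creep '[[0,0,0,-12,0],[0,0,0,-24,0],[0,2,8,-22,0],[0,4.8,16,-20,0],[0,8,27,-19,0],[0,11,37,-19,0],[0,13.6,45,-20,0],[0,13.6,45,-20,0]]'
python3 -c "
from ks import *
kshow('pics/k3.png',(.4316,-.0643,.055),28.5,0,2.5)"
```

```text
time_s: 36.3
tcp_pos: [0.4362, -0.0486, 0.1202]
ee_rot: [[0.001, -0.958, 0.286], [-0.068, 0.285, 0.956], [-0.998, -0.021, -0.065]]
wrist_force: [-4.2, -3.2, 12.5]
gripper_width: 0.138
t 36.3 tcp [ 0.4362 -0.0486  0.1202] F [-4.2 -3.2 12.5] g 0.138
```

View pics/k3.png

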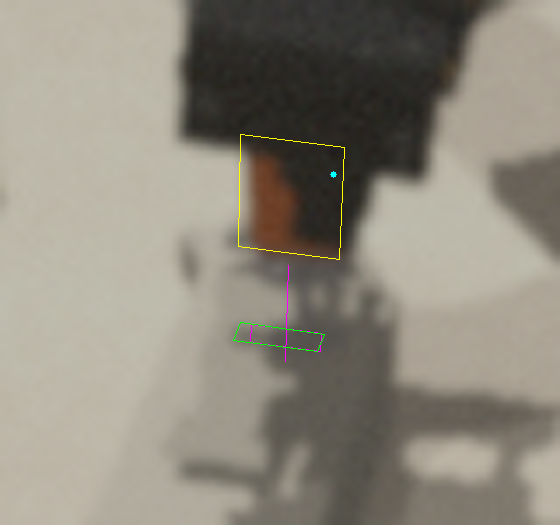

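```bash
python3 -m creep '[[0,-0.6,-2,0,0],[0,-1,-3.5,0,0],[0,-1,-3.5,-5,0],[0,-1,-3.5,-10,0],[0,-1,-3.5,-15,0],[0,-1,-3.5,-15,0],[0,-1,-3.5,-15,0],[0,-1,-3.5,-15,0]]'
python3 -c "
from ks import *
kshow('pics/k4.png',(.4316,-.0643,.055),15,0,0)"
```

```text
time_s: 37.15
tcp_pos: [0.4365, -0.0532, 0.1105]
ee_rot: [[0.004, -0.959, 0.284], [-0.072, 0.283, 0.956], [-0.997, -0.024, -0.068]]
wrist_force: [-11.2, -1.1, 40.7]
gripper_width: 0.133
t 37.15 tcp [ 0.4365 -0.0532  0.1105] F [-11.2  -1.1  40.7] g 0.133
```

View pics/k4.png

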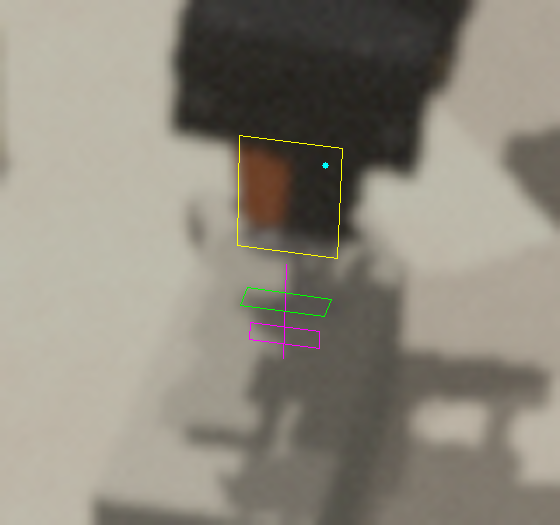

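```bash
python3 -m creep '[[0,0,0,4,0],[0,-2,0,6,0],[0,-3.5,0.5,6,0],[0,-3.5,0.5,3,0],[0,-3.5,0.5,-1,0],[0,-3.5,0.5,-5,0],[0,-3.5,0.5,-8,0],[0,-3.5,0.5,-8,0]]'
python3 -c "
from ks import *
kshow('pics/k5.png',(.4316,-.0643,.055),10,0,0)
p=capture('wrist');cv2.imwrite('pics/w5.png',p['image'])"
```

```text
time_s: 38.0
tcp_pos: [0.4344, -0.0535, 0.1094]
ee_rot: [[0.005, -0.96, 0.28], [-0.077, 0.278, 0.957], [-0.997, -0.026, -0.073]]
wrist_force: [-19.6, 2.7, 62.9]
gripper_width: 0.136
t 38.0 tcp [ 0.4344 -0.0535  0.1094] F [-19.6   2.7  62.9] g 0.136
```

View pics/k5.png

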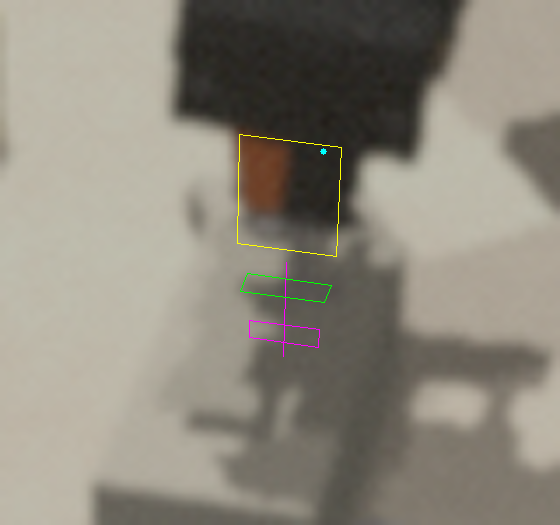

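View pics/w5.png

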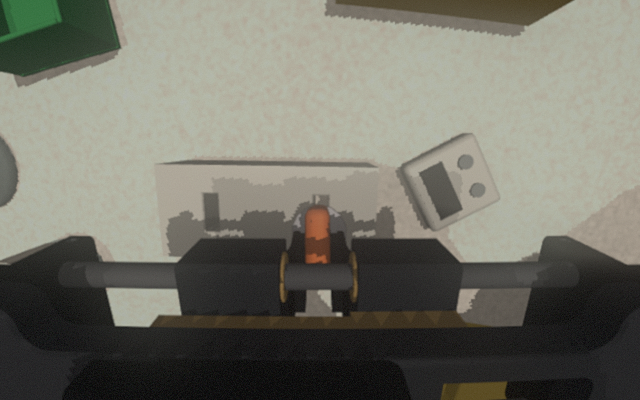

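```bash
python3 -m creep '[[0,0,0,5,0],[0,0,0,9,0],[0,-0.6,-2,9,0],[0,-1,-3.5,9,0],[0,-1,-3.5,5,0],[0,-1,-3.5,1,0],[0,-1,-3.5,-3,0],[0,-1,-3.5,-6,0]]'
python3 -c "
from ks import *
kshow('pics/k6.png',(.4316,-.0643,.055),10,0,0)"
```

```text
time_s: 38.9
tcp_pos: [0.4323, -0.0578, 0.1026]
ee_rot: [[0.002, -0.96, 0.28], [-0.079, 0.279, 0.957], [-0.997, -0.024, -0.075]]
wrist_force: [-1.6, -3.6, 1.5]
gripper_width: 0.134
t 38.9 tcp [ 0.4323 -0.0578  0.1026] F [-1.6 -3.6  1.5] g 0.134
```

View pics/k6.png

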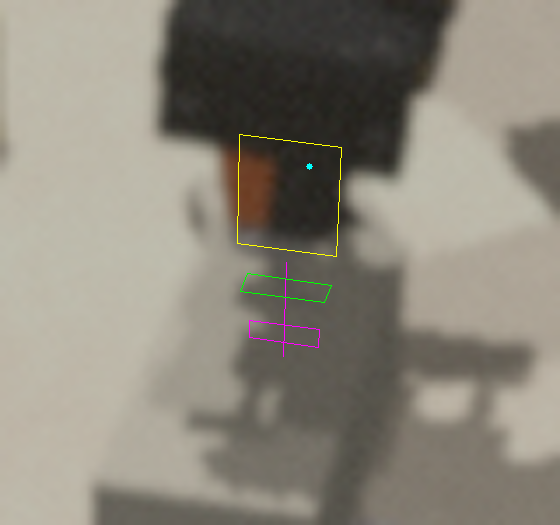

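```bash
python3 -m creep '[[0,0,0,-4,0],[0,0,0,-8,0],[0,0,0,-12,0],[0,0,0,-15,0],[0,0,0,-18,0],[0.3,0,0,-18,0],[0.3,0,0,-18,0],[0.4,0,0,-18,0]]'
python3 -c "
from ks import *
kshow('pics/k7.png',(.4316,-.0643,.055),0,0,0)"
```

```text
time_s: 39.75
tcp_pos: [0.4327, -0.0573, 0.0843]
ee_rot: [[0.003, -0.96, 0.28], [-0.078, 0.279, 0.957], [-0.997, -0.025, -0.074]]
wrist_force: [0.3, 0.1, 0.7]
gripper_width: 0.31
t 39.75 tcp [ 0.4327 -0.0573  0.0843] F [0.3 0.1 0.7] g 0.31
```

View pics/k7.png

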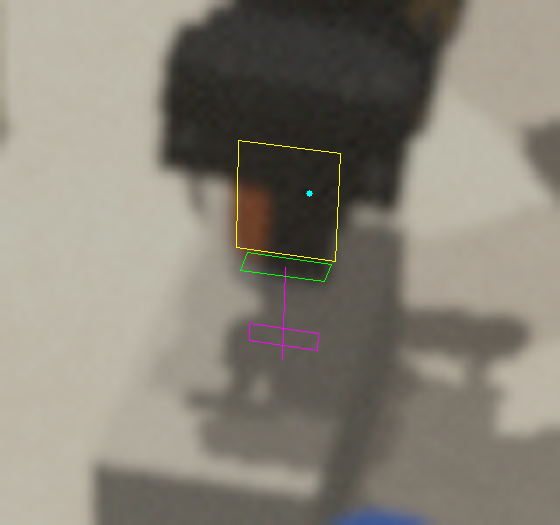

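```bash
python3 -m creep '[[0.4,0,0,45,0],[0.4,0,0,85,0],[0.5,15,-60,110,0],[0.5,24,-180,110,0.1],[0.5,24,-180,110,0.2],[0.5,24,-180,110,0.2],[0.5,24,-180,110,0.2],[0.5,24,-180,110,0.2]]'
python3 - <<'E'
from h import *
st()
p=capture("wrist");cv2.imwrite("pics/w6.png",p["image"])
t=capture("top");cv2.imwrite("pics/t6.png",cv2.resize(t["image"][200:270,375:450],None,fx=8,fy=8,interpolation=cv2.INTER_CUBIC))
E
```

```text
time_s: 40.6
tcp_pos: [0.4562, -0.238, 0.194]
ee_rot: [[0.018, -0.996, 0.086], [-0.075, 0.085, 0.994], [-0.997, -0.024, -0.074]]
wrist_force: [-0.0, -0.1, -0.1]
gripper_width: 0.501
t 40.6 tcp [ 0.4562 -0.238   0.194 ] F [-0.  -0.1 -0.1] g 0.501
```

View pics/w6.png

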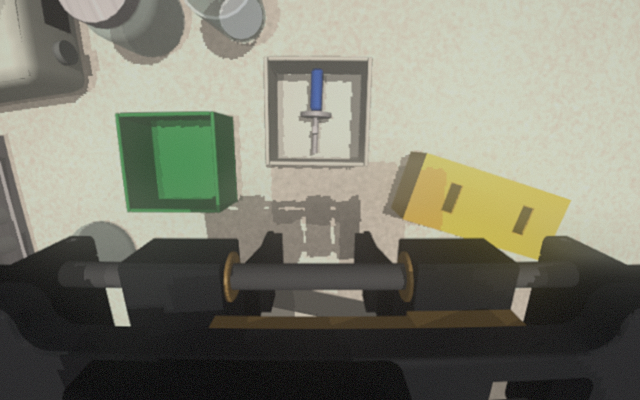

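View pics/t6.png

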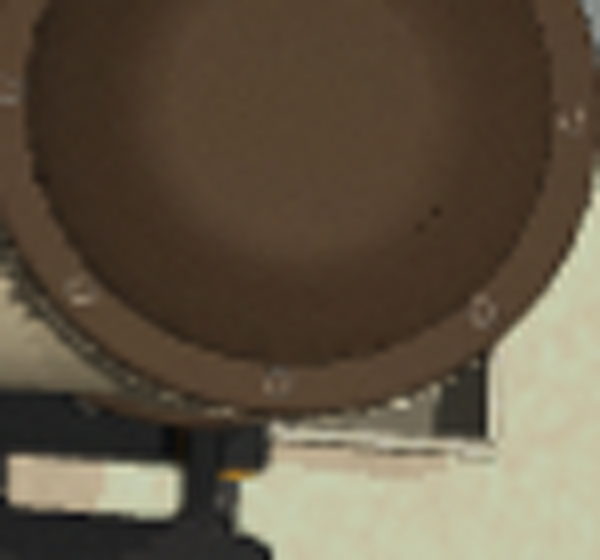

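Run:
```python
from h import *
p=capture("wrist")
for n,uv,z in [("headfar",(317,69),.038),("headnear",(316,110),.038),("headc",(316.5,89),.038),("tip",(313,154),.024),("coll",(315,115),.035)]:
    print(n,np.round(w(p,uv,z),4),np.round(w(p,uv),4))
print(sense()["joints"])
```

```text
headfar [ 0.4497 -0.3723  0.038 ] [ 0.4497 -0.3724  0.0373]
headnear [ 0.454  -0.3332  0.038 ] [ 0.454  -0.3333  0.0369]
headc [ 0.4518 -0.3534  0.038 ] [ 0.4518 -0.3534  0.038 ]
tip [ 0.4614 -0.2891  0.024 ] [ 0.4623 -0.2884  0.0039]
coll [ 0.4555 -0.3287  0.035 ] [ 0.4557 -0.3293  0.0282]
[ -6.89032144  12.35091873 -22.90056708   5.2075374  -53.28934946
  -0.88946463]
```

```bash
python3 -m creep '[[0.4,-4,-60,-30,-0.03],[0.4,-4.7,-120,-80,-0.055],[0.4,-4.7,-120,-94,-0.055],[0.4,-4.7,-120,-94,-0.055],[0.4,-4.7,-120,-94,-0.055],[0.4,-4.7,-120,-94,-0.055],[0.4,-4.7,-120,-94,-0.055],[0.4,-4.7,-120,-94,-0.055]]'
python3 -c "
from h import *
s=st();print((np.array([.4515,-.3585,.027])-s['tcp_pos'])*1000,np.degrees(np.arctan2(s['ee_rot'][1][2],s['ee_rot'][0][2])))"
```

```text
time_s: 41.55
tcp_pos: [0.4528, -0.3558, 0.1019]
ee_rot: [[0.017, -0.991, 0.136], [-0.078, 0.134, 0.988], [-0.997, -0.028, -0.074]]
wrist_force: [0.0, 0.2, -0.8]
gripper_width: 0.401
t 41.55 tcp [ 0.4528 -0.3558  0.1019] F [ 0.   0.2 -0.8] g 0.401
[ -1.27963557  -2.70670948 -74.94506126] 82.17117337951908
```

```bash
python3 -m creep '[[0.4,-1.3,-2.7,-35,0],[0.4,-1.3,-2.7,-65,0],[0.4,-1.3,-2.7,-74,0],[0.4,-1.3,-2.7,-74,0],[0,-1.3,-2.7,-74,0],[0,-1.3,-2.7,-74,0],[0,-1.3,-2.7,-74,0],[0,-1.3,-2.7,-74,0]]'
```

```text
time_s: 42.35
tcp_pos: [0.452, -0.3587, 0.0289]
ee_rot: [[0.019, -0.991, 0.136], [-0.078, 0.134, 0.988], [-0.997, -0.029, -0.075]]
wrist_force: [0.8, 0.9, 3.1]
gripper_width: 0.133
```

```bash
python3 -m creep '[[0,0,0,40,0],[0,0,0,80,0],[0,10,20,130,0],[0,111,484,160,-0.03],[0,111,484,160,-0.03],[0,111,484,160,-0.03],[0,111,484,160,-0.03],[0,111,484,160,-0.03]]'
python3 - <<'E'
from h import *
s=st();print((np.array([.563,.1257,.16])-s["tcp_pos"])*1000,np.degrees(np.arctan2(s["ee_rot"][1][2],s["ee_rot"][0][2])))
E
```

```text
time_s: 43.15
tcp_pos: [0.5143, -0.095, 0.1732]
ee_rot: [[0.017, -0.986, 0.166], [-0.079, 0.164, 0.983], [-0.997, -0.03, -0.075]]
wrist_force: [1.2, 0.7, -0.5]
gripper_width: 0.133
t 43.15 tcp [ 0.5143 -0.095   0.1732] F [ 1.2  0.7 -0.5] g 0.133
[ 48.67499253 220.6693616  -13.20512449] 80.43628111408684
```

```bash
python3 -m creep '[[0,48.5,212,0,0],[0,48.5,212,0,0],[0,48.5,212,0,0],[0,48.5,212,-10,0],[0,48.5,212,-46,0],[0,48.5,212,-46,0],[0,48.5,212,-46,0],[0,48.5,212,-46,0]]'
cat > kl.py <<'E'
from fit import *
def kl(out,O=None,tilt=35,zb=-13.5,hd=80.2):
    """overlay key with origin O, lean tilt from vertical toward -h"""
    s=st();p=capture("scene");sc=7;T=np.array(s["tcp_pos"])
    a0=np.radians(hd);h=np.array([np.cos(a0),np.sin(a0),0]);z=np.array([0,0,1.]);t=np.radians(tilt)
    a=-np.sin(t)*h+np.cos(t)*z;x=np.cos(t)*h+np.sin(t)*z
    u0,v0=430,140
    im=cv2.resize(p["image"][v0:v0+80,u0:u0+90],None,fx=sc,fy=sc,interpolation=cv2.INTER_CUBIC)
    q=lambda P:tuple(int(v) for v in (px(p,P)-[u0,v0]+.5)*sc-.5)
    L=lambda pts,c:cv2.polylines(im,[np.array([q(O+x*i/1000+a*j/1000) for i,j in pts])],True,c,1)
    L([(-17,5),(17,5),(17,47),(-17,47)],(0,255,255));L([(-12,zb-3.5),(12,zb-3.5),(12,zb+3.5),(-12,zb+3.5)],(255,0,255));L([(0,0),(0,-38)],(255,0,255))
    cv2.polylines(im,[np.array([q(K+X*i/1000+Y*j/1000) for i,j in((-15,-5),(15,-5),(15,5),(-15,5))])],True,(0,255,0),1)
    cv2.circle(im,q(T),3,(255,255,0),-1);cv2.imwrite(out,im)
def rel(tilt,zk,xk,hd=80.2):
    """TCP minus key origin"""
    a0=np.radians(hd);h=np.array([np.cos(a0),np.sin(a0),0]);z=np.array([0,0,1.]);t=np.radians(tilt)
    return ((-np.sin(t)*h+np.cos(t)*z)*zk+(np.cos(t)*h+np.sin(t)*z)*xk)/1000
E
python3 - <<'E'
from kl import *
T=np.array(sense()["tcp_pos"]);kl('pics/l1.png',T-rel(90,30.5,8),90)
E
```

```text
time_s: 43.95
tcp_pos: [0.5633, 0.1165, 0.1284]
ee_rot: [[0.019, -0.986, 0.166], [-0.078, 0.164, 0.983], [-0.997, -0.032, -0.074]]
wrist_force: [0.1, -0.0, -0.1]
gripper_width: 0.136
t 43.95 tcp [0.5633 0.1165 0.1284] F [ 0.1 -0.  -0.1] g 0.136
```

View pics/l1.png

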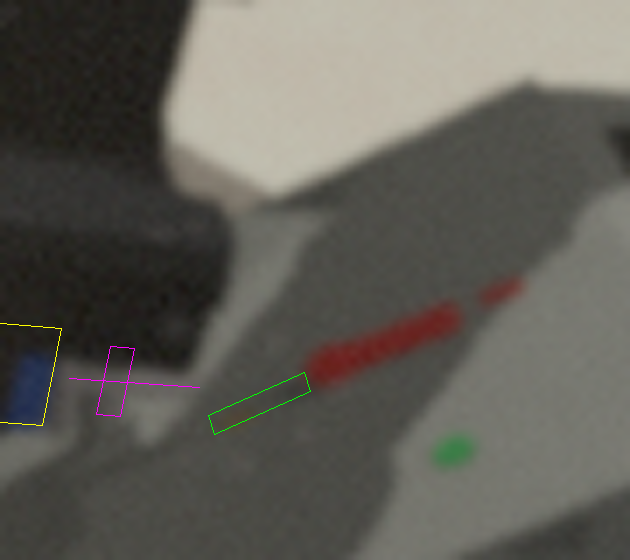

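```bash
python3 -m creep '[[0,-1.5,0,-2.5,0],[0,0,9,-2.5,0],[0,1,15,-2.5,0],[0,2.1,21,-2.5,0],[0,3.2,27,-2.5,0],[0,4.5,34.5,-2.5,0],[0,4.5,34.5,-2.5,0],[0,4.5,34.5,-2.5,0]]'
python3 - <<'E'
from kl import *
T=np.array(sense()["tcp_pos"]);kl('pics/l2.png',T-rel(90,30.5,8),90)
E
```

```text
time_s: 44.8
tcp_pos: [0.5679, 0.1513, 0.1259]
ee_rot: [[0.019, -0.986, 0.166], [-0.078, 0.164, 0.983], [-0.997, -0.032, -0.073]]
wrist_force: [0.2, 0.2, -1.6]
gripper_width: 0.138
t 44.8 tcp [0.5679 0.1513 0.1259] F [ 0.2  0.2 -1.6] g 0.138
```

View pics/l2.png

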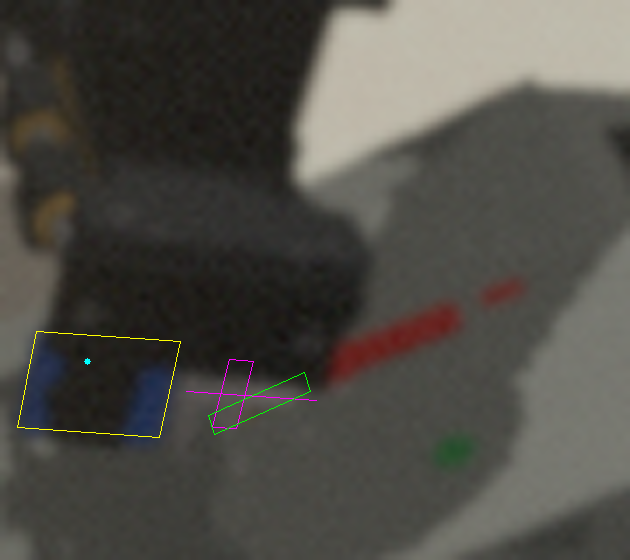

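```bash
python3 -m creep '[[0,0.3,1.8,7,0],[0,0.7,4.1,14,0],[0,1.3,7.5,20.5,0],[0,2,11.7,26.5,0],[0,2.9,17,32,0],[0,3.8,22.3,36.6,0],[0,5.3,30.5,41.6,0],[0,5.3,30.5,41.6,0]]'
python3 - <<'E'
from kl import *
T=np.array(sense()["tcp_pos"]);kl('pics/l3.png',T-rel(40,30.5,8),40)
E
```

```text
time_s: 45.65
tcp_pos: [0.5723, 0.1811, 0.1682]
ee_rot: [[0.018, -0.986, 0.166], [-0.079, 0.164, 0.983], [-0.997, -0.03, -0.075]]
wrist_force: [-2.2, -4.1, -2.2]
gripper_width: 0.136
t 45.65 tcp [0.5723 0.1811 0.1682] F [-2.2 -4.1 -2.2] g 0.136
```

View pics/l3.png

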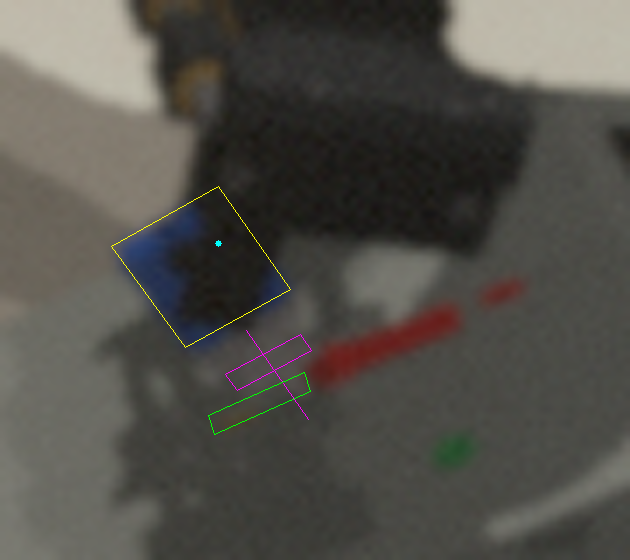

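```bash
python3 -m creep '[[0,-0.4,-2,-3,0],[0,-0.4,-2.5,-7,0],[0,-0.2,-0.5,-10,0],[0,0.1,3,-13,0],[0,0.6,6.5,-13,0],[0,0.8,8,-13,0],[0,0.3,5,-14,0],[0,0.3,5,-14,0]]'
python3 - <<'E'
from kl import *
T=np.array(sense()["tcp_pos"]);kl('pics/l4.png',T-rel(35,30.5,8),35)
E
```

```text
time_s: 46.5
tcp_pos: [0.5728, 0.1829, 0.1567]
ee_rot: [[0.018, -0.986, 0.167], [-0.084, 0.165, 0.983], [-0.996, -0.031, -0.08]]
wrist_force: [-4.9, -10.4, 12.6]
gripper_width: 0.131
t 46.5 tcp [0.5728 0.1829 0.1567] F [ -4.9 -10.4  12.6] g 0.131
```

View pics/l4.png

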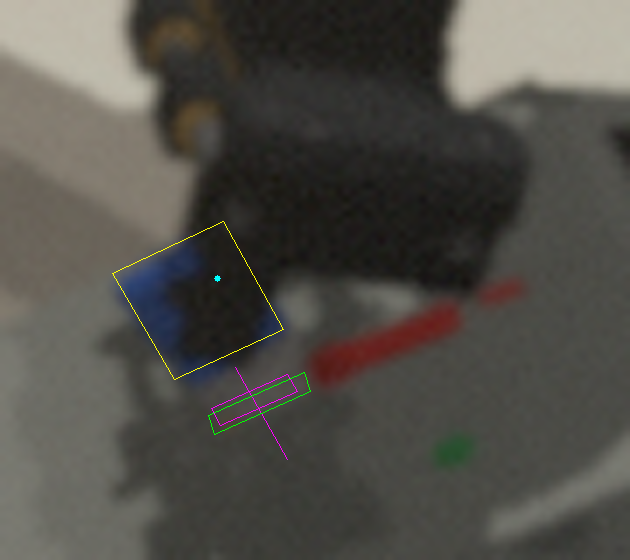

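```bash
python3 -m creep '[[0,-0.2,-1,2,0],[0,-0.4,-4,2,0],[0,-0.6,-5.5,1,0],[0,-0.6,-5,-2,0],[0,-0.4,-3.5,-5,0],[0,-0.2,-1.5,-8,0],[0,0,0.5,-10,0],[0,0,0.5,-10,0]]'
python3 - <<'E'
from kl import *
T=np.array(sense()["tcp_pos"]);kl('pics/l5.png',T-rel(35,30.5,8),35)
E
```

```text
time_s: 47.35
tcp_pos: [0.573, 0.1837, 0.1459]
ee_rot: [[0.018, -0.986, 0.166], [-0.084, 0.164, 0.983], [-0.996, -0.031, -0.08]]
wrist_force: [-0.5, 0.0, -1.9]
gripper_width: 0.136
t 47.35 tcp [0.573  0.1837 0.1459] F [-0.5  0.  -1.9] g 0.136
```

View pics/l5.png

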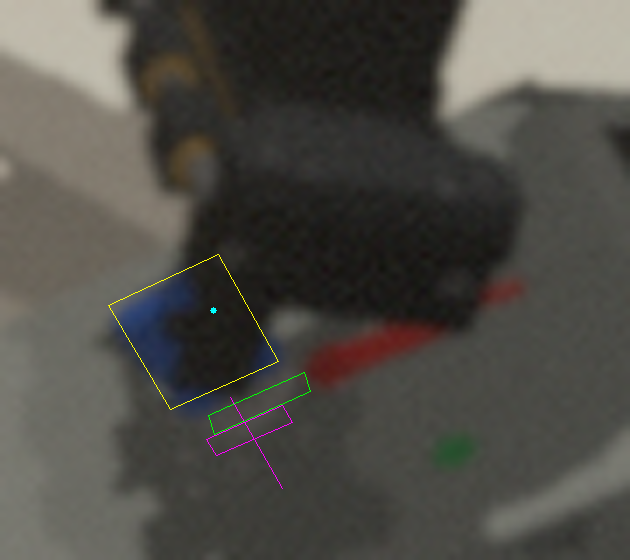

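```bash
python3 -m creep '[[0,0.2,2,-1,0],[0,0.5,5,-2,0],[0,0.8,8,-3,0],[0,1,10,-3.5,0],[0,1,10,-5,0],[0,0.8,8,-7,0],[0,0.8,7.5,-8,0],[0,0.8,7.5,-8,0]]'
python3 - <<'E'
from kl import *
T=np.array(sense()["tcp_pos"]);kl('pics/l6.png',K,35)
E
```

```text
time_s: 48.2
tcp_pos: [0.5741, 0.1891, 0.1438]
ee_rot: [[0.019, -0.986, 0.165], [-0.089, 0.163, 0.983], [-0.996, -0.034, -0.084]]
wrist_force: [-8.7, -6.7, 23.1]
gripper_width: 0.135
t 48.2 tcp [0.5741 0.1891 0.1438] F [-8.7 -6.7 23.1] g 0.135
```

View pics/l6.png

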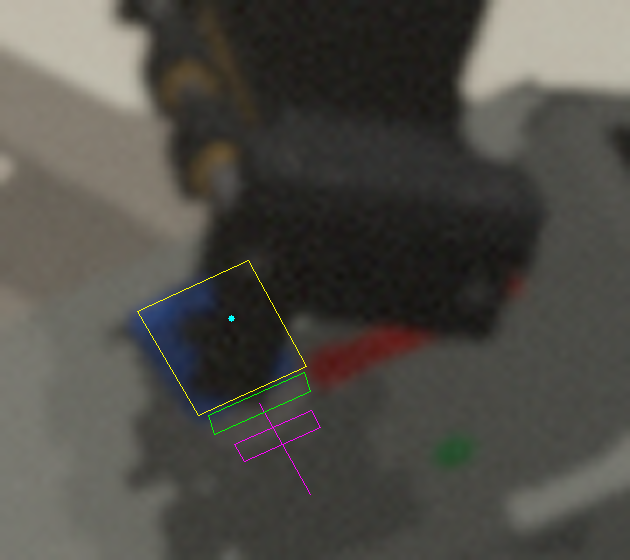

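```bash
python3 -m creep '[[0,0.2,0,-0.5,-0.07],[0,0.5,-0.1,-0.5,-0.14],[0,0.8,-0.2,-0.5,-0.21],[0.1,1.1,-0.3,-0.5,-0.28],[0.13,1.5,-0.5,-0.5,-0.35],[0.17,1,-3.5,4,-0.38],[0.175,0.7,-5.5,7,-0.42],[0.18,0.7,-5.5,7,-0.45]]'
python3 - <<'E'
from kl import *
print(np.round(sense()["moment"],2));kl('pics/l7.png',K,35)
E
```

```text
time_s: 49.05
tcp_pos: [0.5715, 0.1851, 0.1479]
ee_rot: [[-0.028, -0.816, 0.577], [-0.086, 0.578, 0.812], [-0.996, -0.027, -0.087]]
wrist_force: [-7.6, 6.8, -5.4]
gripper_width: 0.181
[ 2.24  2.35 -0.01]
t 49.05 tcp [0.5715 0.1851 0.1479] F [-7.6  6.8 -5.4] g 0.181
```

View pics/l7.png

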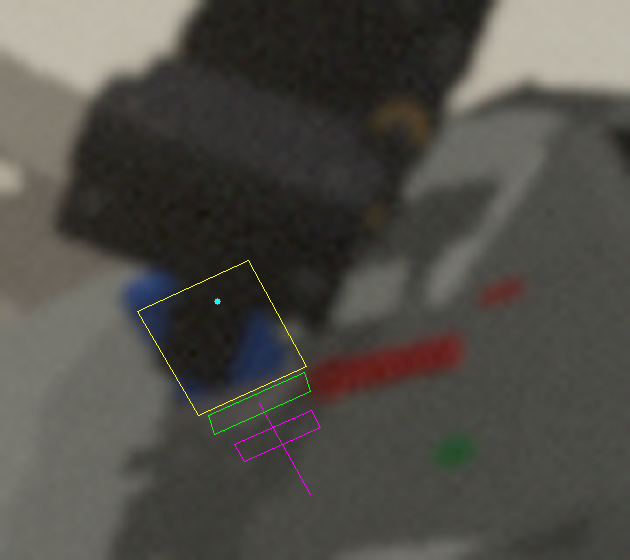

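```bash
python3 -m creep '[[0.185,2,-0.3,-1,-0.08],[0.195,4,-0.6,-1.5,-0.17],[0.205,4.5,-1,-1.5,-0.26],[0.215,5,-1.3,-1.5,-0.35],[0.225,5.3,-1.6,-1.5,-0.44],[0.235,5.6,-2,-1.5,-0.53],[0.24,5.8,-2.3,-1.5,-0.62],[0.245,6,-2.6,-1.5,-0.7]]'
python3 - <<'E'
from kl import *
print(np.round(sense()["moment"],2));kl('pics/l8.png',K,35)
E
```

```text
time_s: 49.9
tcp_pos: [0.5669, 0.1841, 0.1461]
ee_rot: [[-0.101, -0.253, 0.962], [-0.049, 0.967, 0.249], [-0.994, -0.022, -0.11]]
wrist_force: [-31.6, 12.7, 19.1]
gripper_width: 0.263
[ 4.42 10.39  0.51]
t 49.9 tcp [0.5669 0.1841 0.1461] F [-31.6  12.7  19.1] g 0.263
```

View pics/l8.png

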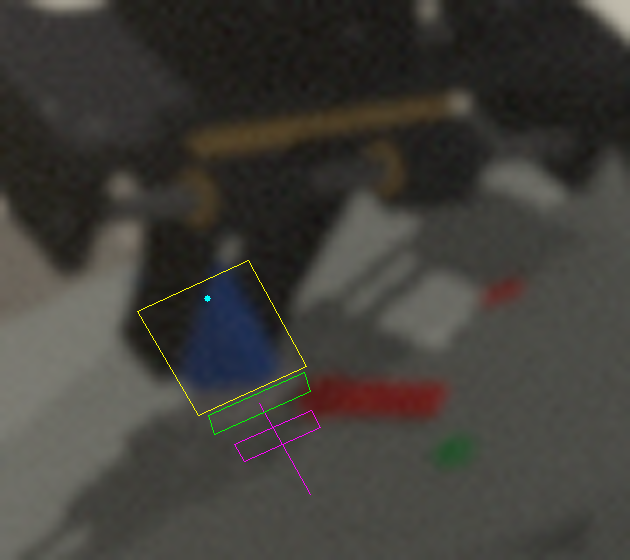

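```bash
python3 -m creep '[[0.25,0,-0.5,0.5,-0.08],[0.25,0.5,-0.5,0.5,-0.16],[0.255,1,-0.5,0.5,-0.24],[0.255,1.5,-0.5,0.5,-0.32],[0.26,2,-0.5,0.5,-0.4],[0.26,2,-0.5,0.5,-0.48],[0.26,2,-0.5,0.5,-0.55],[0.26,2,-0.5,0.5,-0.55]]'
python3 - <<'E'
from kl import *
s=sense();print(np.round(s["moment"],2),np.round(s["joints"],0));kl('pics/l9.png',K,35)
p=capture("scene");h=cv2.cvtColor(p["image"],cv2.COLOR_BGR2HSV)
m=((h[...,0]<8)|(h[...,0]>172))&(h[...,1]>130)&(h[...,2]>40);m[:165]=0;m[225:]=0;m[:,:462]=0;m[:,:][:,505:]=0
e=np.array(p["eye"]);A=np.array(p["attitude"])
def pan(uv):
    d=A@ray(p,uv);P=e+d*((K+N*.006-e)@N)/(d@N)-K;return P@X,P@Y
v,u=np.nonzero(m);Q=np.array([pan((a,b)) for a,b in zip(u,v)])*1000
c=Q.mean(0);ev=np.linalg.svd(Q-c)[2][0];print(len(Q),c,"bar angle(cw from upslope)",np.arctan2(-ev[1],ev[0]))
E
```

```text
time_s: 50.75
tcp_pos: [0.5659, 0.1892, 0.1501]
ee_rot: [[-0.114, 0.288, 0.951], [0.019, 0.957, -0.288], [-0.993, -0.015, -0.114]]
wrist_force: [-17.7, 13.8, 16.0]
gripper_width: 0.3
[5.17 5.68 0.92] [  32.   26.   -5.   -5.  -64. -136.]
t 50.75 tcp [0.5659 0.1892 0.1501] F [-17.7  13.8  16. ] g 0.3
82 [ 25.26494445 -34.34496964] bar angle(cw from upslope) -2.2634924628146513
```

View pics/l9.png

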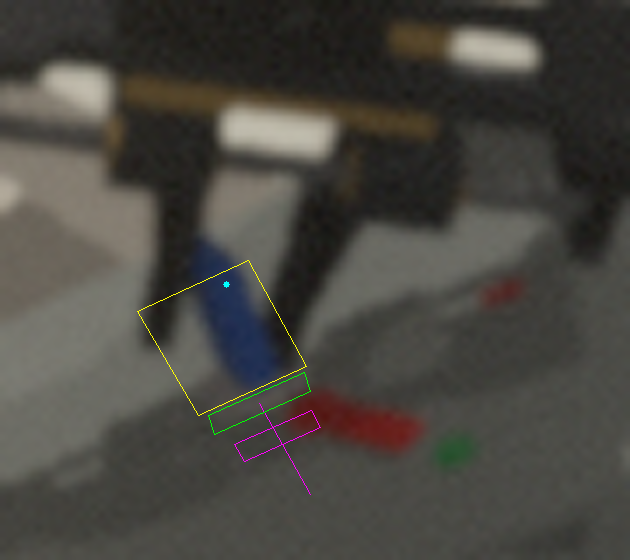

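Run:
```python
from kl import *
p=capture("scene");e=np.array(p["eye"]);A=np.array(p["attitude"])
def pan(x,y,hh=.004):
    d=A@ray(p,((x+.5)/7-.5+430,(y+.5)/7-.5+140));P=e+d*((K+N*hh-e)@N)/(d@N)-K;return np.array([P@X,P@Y])*1000
pv=pan(325,367)
for n,q in {"closed_tip":pan(458,312),"mid8":pan(443,399),"now_tip":pan(420,433),"dot":pan(455,451,0)}.items():
    d=q-pv;print(n,q.round(1),np.linalg.norm(d).round(1),"angle cw",np.arctan2(-d[1],d[0]).round(2))
print(pv)
```

```text
closed_tip [61.7 -4.3] 40.1 angle cw 0.05
mid8 [ 49.1 -39.3] 46.0 angle cw 0.93
now_tip [ 40.1 -49.3] 50.5 angle cw 1.2
dot [ 46.7 -57.7] 60.8 angle cw 1.15
[21.73775051 -2.32084758]
```

```bash
python3 -c "
from ov import *
ov('pics/o20.png',1.25,0,0,0)"
```

```text
(no output)
```

View pics/o20.png

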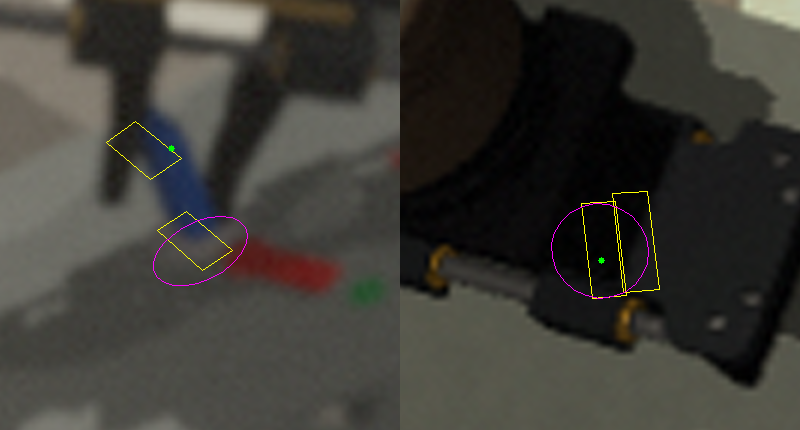

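```bash
python3 -m creep '[[0.26,0.5,1,-2,0],[0.26,1,1,-4,0],[0.26,1,1,-6,0],[0.26,1,1,-6,0],[0.26,1,1,-6,0],[0.26,1,1,-6,0],[0.26,1,1,-6,0],[0.26,1,1,-6,0]]'
python3 -c "
from ov import *
st()
ov('pics/o21.png',1.15,0,0,0)"
```

```text
time_s: 51.8
tcp_pos: [0.5658, 0.1911, 0.1509]
ee_rot: [[-0.113, 0.281, 0.953], [0.019, 0.96, -0.281], [-0.993, -0.014, -0.114]]
wrist_force: [-14.8, 0.4, 27.5]
gripper_width: 0.285
t 51.8 tcp [0.5658 0.1911 0.1509] F [-14.8   0.4  27.5] g 0.285
```

View pics/o21.png

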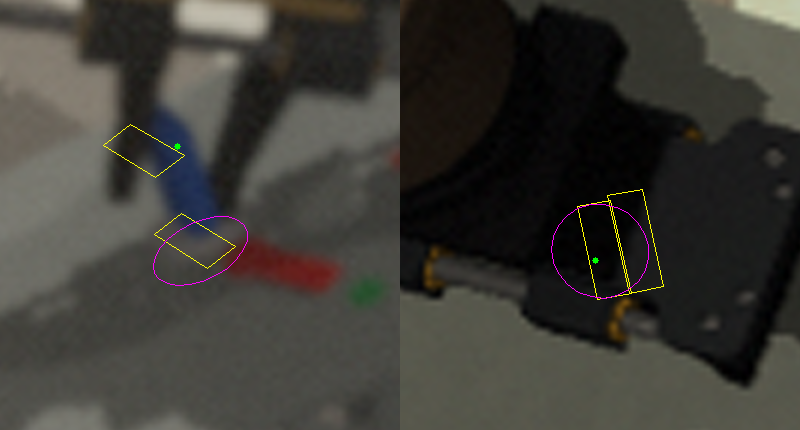

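Run:
```python
from fit import *
p=capture("scene");c=px(p,K).astype(int);u0,v0=c[0]-25,c[1]-30
im=cv2.resize(p["image"][v0:v0+42,u0:u0+50],None,fx=14,fy=14,interpolation=cv2.INTER_CUBIC)
im=np.clip(im.astype(float)*1.8,0,255).astype(np.uint8)
q=lambda P:tuple(int(v) for v in (px(p,P)-[u0,v0]+.5)*14-.5)
for up,col in((0,(255,0,255)),(.005,(0,255,255))):
    cv2.polylines(im,[np.array([q(K+N*up+.017*(np.cos(a)*X+np.sin(a)*Y)) for a in np.linspace(0,6.28,40)])],True,col,1)
cv2.imwrite("pics/z5.png",im)
```

```text
(no output)
```

View pics/z5.png

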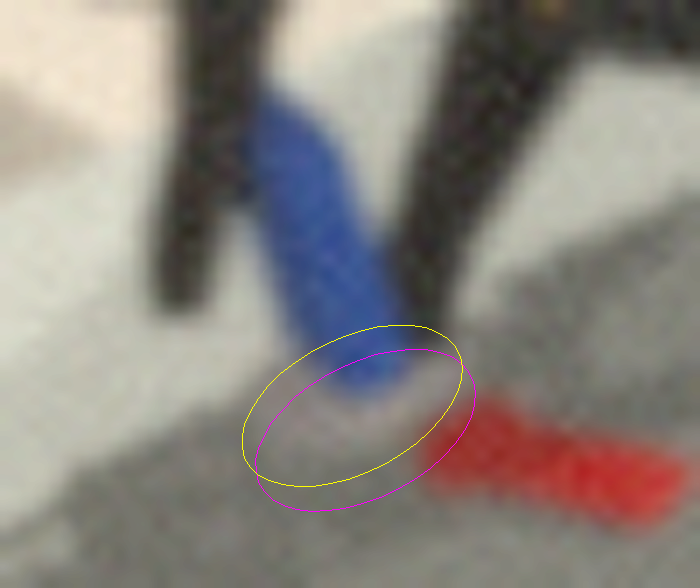

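```bash
python3 -m creep '[[0.28,1,-1,1,0.14],[0.28,2,-2,1,0.28],[0.27,3,-3,1,0.42],[0.27,4,-4,1,0.56],[0.26,5,-5,1,0.7],[0.25,6,-5,0,0.84],[0.24,7,-5,0,0.98],[0.23,7.5,-4.5,0,1.1]]'
python3 -m creep '[[0.21,0,0,0,0.12],[0.19,0,0,0,0.24],[0.17,0,0,0,0.36],[0.14,0,0,0,0.48],[0.05,0,0,0,0.59],[0,0,0,0,0.59],[0,0,0,0,0.59],[0,0,0,0,0.59]]'
python3 - <<'E'
from kl import *
s=sense();print(np.degrees(np.arctan2(s['ee_rot'][1][2],s['ee_rot'][0][2])),np.round(s["ee_rot"],3)[:,0]);kl('pics/l10.png',K,35)
E
```

```text
time_s: 52.75
tcp_pos: [0.5745, 0.1872, 0.1515]
ee_rot: [[-0.064, -0.731, 0.679], [-0.091, 0.682, 0.726], [-0.994, -0.015, -0.111]]
wrist_force: [0.1, 0.1, -0.2]
gripper_width: 0.237
time_s: 53.55
tcp_pos: [0.5746, 0.1877, 0.1515]
ee_rot: [[-0.003, -0.987, 0.162], [-0.111, 0.161, 0.981], [-0.994, -0.015, -0.11]]
wrist_force: [-1.2, 1.7, -0.2]
gripper_width: 0.137
80.61961962889455 [-0.003 -0.111 -0.994]
t 53.55 tcp [0.5746 0.1877 0.1515] F [-1.2  1.7 -0.2] g 0.137
```

View pics/l10.png

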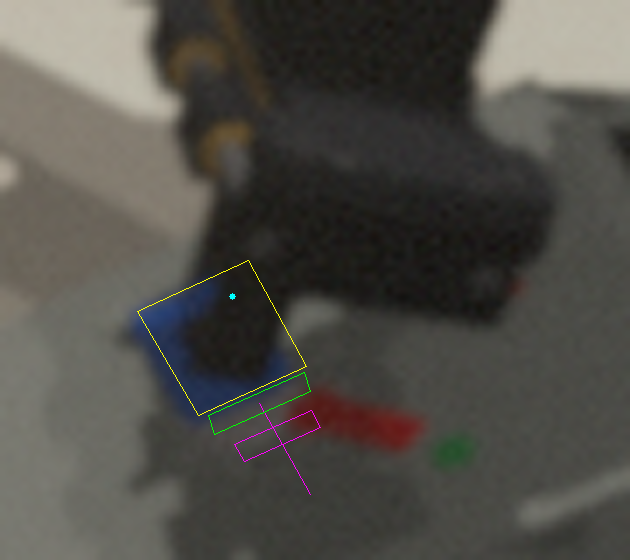

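```bash
python3 -m creep '[[0,0,0,0,0],[0,0.3,2,1.5,0],[0,0,0.5,4,0],[0,-0.3,-1.5,7.5,0],[0,-0.6,-3.5,10.5,0],[0,-1,-5.5,13.5,0],[0,-1,-5.5,13.5,0],[0,-1,-5.5,13.5,0]]'
python3 - <<'E'
from kl import *
kl('pics/l11.png',K+N*.012,35)
E
```

```text
time_s: 54.4
tcp_pos: [0.5736, 0.1818, 0.1655]
ee_rot: [[-0.002, -0.987, 0.162], [-0.111, 0.161, 0.981], [-0.994, -0.016, -0.11]]
wrist_force: [-3.1, -0.8, 1.0]
gripper_width: 0.132
t 54.4 tcp [0.5736 0.1818 0.1655] F [-3.1 -0.8  1. ] g 0.132
```

View pics/l11.png

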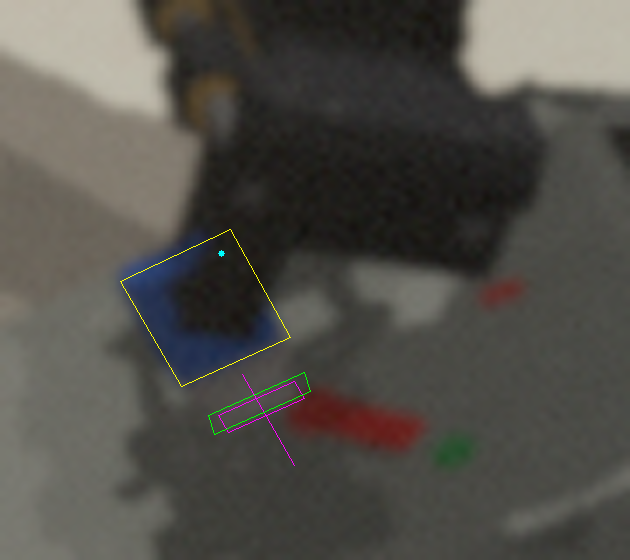

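```bash
python3 -m creep '[[0,-1.5,-8.5,13,0],[0,-3,-17,26,0],[0,-4,-25,60,0],[0,0,-50,90,0],[0,32,-493,90,0],[0,32,-493,90,0],[0,32,-493,90,0],[0,32,-493,90,0]]'
python3 -c "
from h import *
s=st();print((np.array([.606,-.3117,.25])-s['tcp_pos'])*1000)"
```

```text
time_s: 55.25
tcp_pos: [0.5884, -0.0702, 0.2576]
ee_rot: [[0.002, -0.987, 0.162], [-0.111, 0.161, 0.981], [-0.994, -0.02, -0.11]]
wrist_force: [1.5, 0.4, -0.8]
gripper_width: 0.136
t 55.25 tcp [ 0.5884 -0.0702  0.2576] F [ 1.5  0.4 -0.8] g 0.136
[  17.64801039 -241.52756982   -7.59979731]
```

```bash
python3 -m creep '[[0,18,-241,-7,0.05],[0,18,-241,-7,0.05],[0,18,-241,-7,0.05],[0,18,-241,-7,0.05],[0,18,-241,-7,0.05],[0,18,-241,-50,0.05],[0,18,-241,-95,0.05],[0,18,-241,-120,0.05]]'
python3 - <<'E'
from h import *
s=st();p=capture("scene");cv2.imwrite("pics/s20.png",cv2.resize(p["image"][140:290,170:290],None,fx=4,fy=4,interpolation=cv2.INTER_CUBIC))
E
```

```text
time_s: 56.05
tcp_pos: [0.6044, -0.3122, 0.1352]
ee_rot: [[0.004, -0.993, 0.115], [-0.11, 0.114, 0.987], [-0.994, -0.017, -0.109]]
wrist_force: [-1.0, 0.7, -0.3]
gripper_width: 0.136
t 56.05 tcp [ 0.6044 -0.3122  0.1352] F [-1.   0.7 -0.3] g 0.136
```

View pics/s20.png

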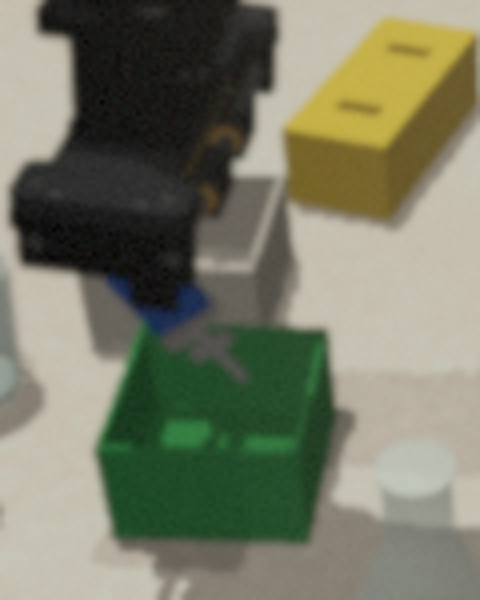

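```bash
python3 -m creep '[[0,1,8,-20,0],[0,1,8,-40,0],[0,1,8,-44,0],[0.35,1,8,-44,0],[0.35,1,8,-44,0],[0.35,1,8,-30,0],[0.35,1,8,15,0],[0.35,1,8,60,0]]'
python3 -m creep '[[0.35,-20,40,40,0],[0.35,-60,90,60,0],[0.35,-100,140,60,0],[0.35,-100,140,60,0],[0.35,-100,140,60,0],[0.35,-100,140,60,0],[0.35,-100,140,60,0],[0.35,-100,140,60,0]]'
python3 - <<'E'
from fit import *
s=st();p=capture("scene");cv2.imwrite("pics/s21.png",p["image"])
a=cv2.resize(p["image"][150:280,180:360],None,fx=4,fy=4,interpolation=cv2.INTER_CUBIC);cv2.imwrite("pics/s21z.png",a)
for t in("key_blue","key_orange"):
    print(t,[(np.round(d["centre"],1),round(d["confidence"],2),np.round(w(p,d["centre"]),3)) for d in mark_of(p,t)[:3]])
E
```

```text
time_s: 56.9
tcp_pos: [0.6037, -0.3035, 0.1941]
ee_rot: [[-0.002, -0.993, 0.114], [-0.108, 0.113, 0.988], [-0.994, -0.011, -0.108]]
wrist_force: [1.3, -0.4, 0.2]
gripper_width: 0.344
time_s: 57.7
tcp_pos: [0.5043, -0.1642, 0.2542]
ee_rot: [[-0.001, -0.993, 0.115], [-0.109, 0.115, 0.987], [-0.994, -0.011, -0.108]]
wrist_force: [0.6, 0.0, -0.9]
gripper_width: 0.35
t 57.7 tcp [ 0.5043 -0.1642  0.2542] F [ 0.6  0.  -0.9] g 0.35
key_blue [(array([221.3, 244.9]), 0.57, array([ 0.611, -0.3  ,  0.04 ]))]
key_orange [(array([331.1, 184.8]), 0.59, array([ 0.437, -0.063,  0.064]))]
```

View pics/s21.png

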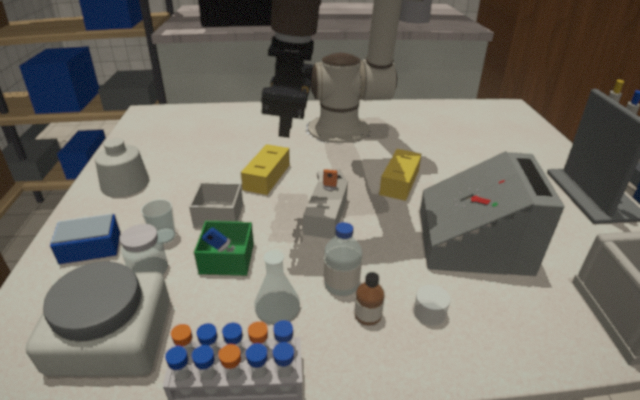

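View pics/s21z.png

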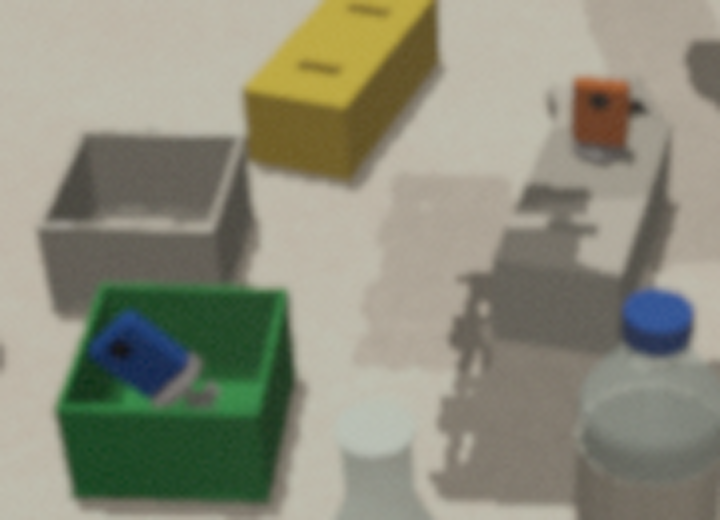

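Run:
```python
from fit import *
p=capture("top");s=st()
cv2.imwrite("pics/t30.png",np.hstack([cv2.resize(p["image"][140:210,130:200],None,fx=5,fy=5,interpolation=cv2.INTER_CUBIC),cv2.resize(p["image"][140:210,360:430],None,fx=5,fy=5,interpolation=cv2.INTER_CUBIC)]))
```

```text
t 57.9 tcp [ 0.5039 -0.164   0.2536] F [-0.1  0.1  1. ] g 0.351
```

View pics/t30.png

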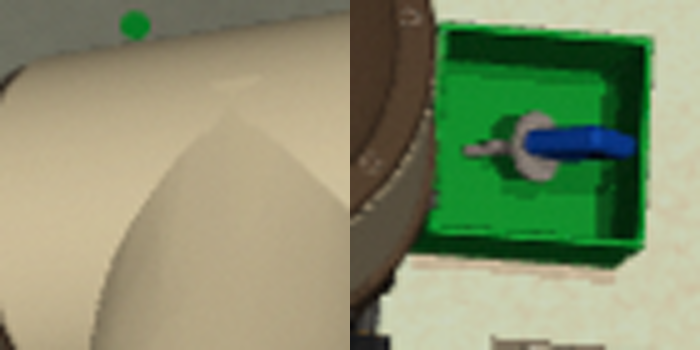

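The top view shows the blue key near the middle of the green box, with its collar at about (537,145) in the crop. The arm hides the latch there, but the scene picture shows the bar pointing at the green dot, near (481,200). I'm handing in.

```bash
python3 -c "
from station import *
print(finish_job())"
```

```text
the job is handed in; nothing more can be done
None
```

The blue key opened the lock and is now in the green box. The orange key would not turn and is back upright in the stand. I handed the job in at 57.9 s; no verdict was reported.

- **Finding the right key:** I tried blue first. It slipped down the slot when I loosened the grip, and I wrongly took the stall for a stop and put it in the white box. Orange, fully home, stopped at about 0.3 rad and did not move the latch. I returned it to the stand, took blue out of the white box and tried it again. This time it swung the latch bar to the green dot, then turned back without bringing the latch with it.
- **Forcing:** I pressed on both keys past the point where they stalled. The moment at the wrist about the vertical reached about 1.6 N m with orange and 1.0 N m with blue.
- **Last checks:**
  - The scene picture shows the bar still on the green dot. With the latch at its stop I measured its angle at about 0.89 rad, where open is 0.9.
  - Blue leans against the wall inside the green box, with its collar near the centre at about 0.04 m up.
  - Orange stands upright in the stand, and the glassware looks where it was.
  - The gripper was empty and clear of everything.
- **Less certain:**
  - While the latch was open, I judged blue fully home only from the pictures. They put it about 3 mm off, against the 8 mm limit.
  - The final top view could not confirm the latch because the arm hid it.
  - The highest wrist force I read was about 66 N, with 63 N of it vertical, while seating orange in the stand. The limit is 120 N.

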